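Turn the covered tile case face down on the tipping tray

ROBOT

A 7-joint arm with a two-finger parallel gripper is mounted at the origin on the work surface; the furniture and walls round the work are solid. World frame = base frame: x ahead of the robot, y to its left, z up, the work surface at z = 0. Lengths are in m, angles in rad, forces in N, time in s.
With the tool pointing down it reaches from about 0.4 to 0.85 m from the base axis. Payload 10.4 kg.
Tool frame: the origin (TCP) lies at the very end of the fingers, on their centre line; the grasp point (between the pads) lies 19 mm behind it; z points along the fingers, y is the line along which they close (so a half turn about z gives the same grasp; the last joint's range is limited). The gripper opens to 85 mm and grips with 20 to 120 N. Pads are 22 mm wide; open, the fingers measure 114 mm over their backs; the gripper's body (76 mm by 85 mm) begins 54 mm behind the grasp point. The pads swing forward as they close: fully open they stand 13 mm farther back than shut.
Start: joints at [-1.167, 0.332, -0.065, 1.46, 0.022, 1.35, -0.088], TCP at [0.259, 0.569, 0.231] pointing down, gripper open.
Joint ranges: [-2.6, 2.6], [-0.5, 2.12], [-1.47, 1.34], [0.16, 2.42], [-1.27, 4.41], [0.06, 2.06], [-2.6, 2.6]. Speed limits (rad/s): [2.22, 2.22, 2.79, 2.79, 3.14, 3.14, 3.14].

INTERFACE

Orientations are given as a unit quaternion [x, y, z, w].
In Python, from workcell import manip, vision, order gives the robot as it stands. The module is installed in compiled form; this text tells all that it offers.
- The arm moves only by the tool move_arm, never from a script. Its argument "motion" is a list of rows, each a list of 3 entries, a list of its own where there are three numbers: the shift along the tool's x, y, z scaled (see below), then the turn, a rotation vector about the tool's x, y, z scaled (see below), then the opening, from -1 (shut) to 1 (fully open). In form: [[[dx, dy, dz], [wx, wy, wz], hand], ...]. A call has 1 to 12 rows; each row shifts and turns the commanded pose from where the row before left it, along the tool's axes as they then stand; what a row does not reach is not made up. The controller multiplies each number of a shift by 0.75 m and each number of a turn by pi/4 rad. A row lasts 1/10 s, in which the tool goes at most 50 mm and 8.59 degrees, less where a joint would pass 70% of its speed; a pose out of reach is approached as far as the arm can. A call with a number of a shift or a turn outside -1 to 1 is refused whole. A call with a gripper value outside its range is refused whole. The fingers move at their own pace and stop on an object; "newtons" is the grip in N (left out, the last holds). Time passes only in rows, so rows that do not move let the fingers close. It gives the time, the measured TCP pose, the force, the opening and the grip force at its end, in the units of the state.
- manip.get_obs(): the state, without advancing time (a new reading comes with each control period).
- vision.camera(name): name is "scene" or "top" or "wrist"; returns a dict with "pixels" (384x512x3 uint8, red, green, blue), "fx", "fy", "cx", "cy" (pixels), "R" (3x3) and "t" (3): a world point X has camera coordinates R X + t. Camera axes: x right, y down, z forward; pixel columns grow to the right and rows downward; lengths in m; the calibration is good to about 2 mm. A picture is of the moment at which its call begins. There is no depth.
- order.hand_in(): hands the job in; it is judged then, once.
The state is a dict: "clock": time; "joint_pos": joint angles; "joint_velocities": joint speeds; "tau": joint torques, N m; "position": TCP position; "ee_rot": TCP orientation; "ft_force": force on the tool from outside, world axes, zero at the start; "torque": the same for the moment, N m; "grip_width": opening from 0.0 (shut) to 1.0 (fully open); "grasp_force": force on a finger pad.
Only numpy, scipy, OpenCV 4.12 (cv2) and the standard library are available. Lean on these libraries where they do the work, as an engineer would, in place of code of your own. Each camera call takes 0.05 s, during which the arm holds its last target. There are 200 camera calls.

TASK

The cut tiles in the closed case must end up glaze down, lying on the lid. Push the hinged tray's far end fully down so that the case slides against the lip, then pinch lid and base together at the raised end, lift the case clear and turn it over without letting it open, and lay it back upside down between the tray's rails with its end against the lip. Let go, then push the tray's raised end down until the tray is level again with the closed case lying upside down on it; leave the things round about where they are.

Things in the scene. Friction and masses are not known exactly. Their poses are not given: they have to be found in the camera images.
- stand: Fixed grey stand; origin under the middle of its base plate (160 x 206 x 8 mm) on the bench. Its x points the way the tray tips down: ahead and to the left of the robot (yaw 0.4 to 0.95). Two posts, inner faces at y = +-84, outer faces +-96 mm (34 mm wide in x, 134 mm high), carry the tray's hinge 130 mm above the bench.
- tray_hinge (a point): Middle of the hinge axis; this frame turns with the tray: x along the tray to its far, lipped end (goes down when tipped), y the hinge axis, z out of the tray's upper face. Aluminium plate, upper face at z = 4 mm, 6 mm thick, x = -50 to 85 mm, |y| < 54 mm. Guide rails for the case: inner faces at y = +-41 mm, tops at z = 11 mm, x = -50 to 80 mm.
- lip_top (a point): Middle of the top edge of the green lip that crosses the tray's far end: on the lip's inner face (80 mm from the hinge in x), 16 mm above the plate; the lip is 5 mm thick, 90 mm wide. Axes as tray_hinge. The case at rest against it spans x = -20 to 80 mm from the hinge.
- notch_end (a point): Inner end of the notch, on the plate's upper face, 25 mm from the hinge in x. The notch, 50 mm wide, runs from here to the plate's near (raised) end, open below to the base plate, so that a finger can reach under the case there. Axes as tray_hinge.
- pad_far_left (a point): Black rubber thumb pad on the upper face of the tray's left green side bar (+ y, 20 mm wide) near its far, lipped end. Push it down to tip the tray. The bars run from x = -75 to 110 mm from the hinge, |y| = 54 to 74 mm, and stick out past the plate at both ends. A big rough stone block on the bench can be close to this one.
- pad_far_right (a point): Black rubber thumb pad on the upper face of the tray's right green side bar (- y, 20 mm wide) near its far, lipped end. Push it down to tip the tray. The bars run from x = -75 to 110 mm from the hinge, |y| = 54 to 74 mm, and stick out past the plate at both ends.
- pad_near_left (a point): Black rubber thumb pad on the upper face of the tray's left green side bar (+ y, 20 mm wide) near its near end. Push it down to level the tray. The bars run from x = -75 to 110 mm from the hinge, |y| = 54 to 74 mm, and stick out past the plate at both ends.
- pad_near_right (a point): Black rubber thumb pad on the upper face of the tray's right green side bar (- y, 20 mm wide) near its near end. Push it down to level the tray. The bars run from x = -75 to 110 mm from the hinge, |y| = 54 to 74 mm, and stick out past the plate at both ends.
- tip_tray (a joint): Angle of the tray (rad): 0 level, 0.85 fully tipped (far end down), with stops at both. Stiff by friction (0.3 N m, some 3 to 8 N at the thumb pads): it stays wherever it is left. Starts level.
- case_base: Blue plastic base of a flat case, 100 (x) x 70 (y) x 24 (z) mm, walls and floor 4 mm, about 150 g. Origin: centre of its underside; z points to its open side. Starts right way up on the tray, long side along it to 0.05 rad. Case and tray are slick (friction about 0.25): the case slides to the lip by itself once the tray is tipped past about 20 degrees.
- case_lid: Clear lid with an orange edge: plate 100 x 70 x 5 mm lying flush on the base, with a rim on its inner side that plugs 7 mm into the base (1.5 mm clearance); nothing latches it. About 85 g. Origin: centre of the plate's inner face (24 mm from the base's underside); z points outward, away from the base when closed. Base and lid closed are 29 mm thick.
- cut_green: Green glazed cut tile, a pointed strip 24 x 69 x 12 mm, lying loose, glaze up, in the closed case. Origin at its underside.
- cut_honey: Honey yellow glazed cut tile, a pointed strip 25 x 68 x 12 mm, loose in the closed case beside the green one.
- base_mid (a point): Centre of the closed case as seen from the base: 14.5 mm from the base's underside; axes as case_base.
- lid_mid (a point): The same centre as seen from the lid (9.5 mm inside its inner face); coincides with base_mid while the case is closed.
- glue_tin: Bystander: yellow tin, 70 mm across, 71 mm high, beside the tray; origin under its centre.
- iron_block: Bystander: dark iron block 62 x 62 x 52 mm beside the tray; origin under its centre.
- star_cobalt: Bystander: blue star tile, 64 mm across, 12 mm high, on the bench before the tray; origin under its centre.
- tape_roll: Bystander: roll of tape lying flat, 86 mm across, 24 mm high; origin under its centre.
- whetstone: Bystander: grey whetstone 45 x 140 x 22 mm (long along its y); origin under its centre.
- oil_bottle: Bystander: white squeeze bottle with a red nozzle, 54 mm across, 158 mm high; origin under its centre.
- tile_turq: Bystander: turquoise tile 61 x 62 x 12 mm; origin under its centre.
- bucket_lid: Bystander: round pale plastic lid, 135 mm across, 11 mm high; origin under its centre.

How it is judged:
On the way, in this order (a step that is already met when the one before it is completed fails the run):
1. tray fully tipped, case slid down right side up to the lip (value of joint tip_tray above 0.78 rad and angle between case_base's own z axis and vertical below 1.1 rad and x of base_mid in the frame of tray_hinge between 0.022 and 0.036 m and y of base_mid in the frame of tray_hinge between -0.015 and 0.015 m and z of base_mid in the frame of tray_hinge between 0.012 and 0.025 m), for 0.2 s.
2. case held clear of the tray by the fingers, turned over, closed (angle between case_base's own z axis and vertical above 1.9 rad and contact force between each of case_base, case_lid and the fingers above 1 N and contact force between each of case_lid, case_base and tip_tray below 0.05 N and distance between base_mid and lid_mid below 0.008 m and distance between each of cut_green, cut_honey and base_mid below 0.04 m), for 0.1 s.
3. case upside down on the tipped tray against the lip, let go (value of joint tip_tray above 0.7 rad and angle between case_base's own z axis and vertical above 1.9 rad and contact force between each of case_base, case_lid and the fingers below 0.05 N and x of base_mid in the frame of tray_hinge between 0.02 and 0.037 m and y of base_mid in the frame of tray_hinge between -0.015 and 0.015 m and z of base_mid in the frame of tray_hinge between 0.012 and 0.025 m and distance between base_mid and lid_mid below 0.008 m and distance between each of cut_green, cut_honey and base_mid below 0.04 m), for 0.2 s.
At the end, for the whole second after the job is handed in: Tray level (within 0.06 rad) and at rest; the case upside down and flat on it (within 0.12 rad), between the rails, at most 15 mm from the lip, closed (lid and base within 8 mm of their closed place) with both cut tiles inside, and at rest; every bystander within 30 mm of where it stood (value of joint tip_tray below 0.06 rad and angle between each of case_base, case_lid's own z axis and vertical above 3.02 rad and linear speed of case_base below 0.01 m/s and velocity of joint tip_tray below 0.02 rad/s and x of base_mid in the frame of tray_hinge between 0.015 and 0.037 m and y of base_mid in the frame of tray_hinge between -0.015 and 0.015 m and z of base_mid in the frame of tray_hinge between 0.012 and 0.025 m and distance between base_mid and lid_mid below 0.008 m and distance between each of cut_green, cut_honey and base_mid below 0.04 m); the robot touches nothing.
It fails at once if the case comes open (distance between base_mid and lid_mid above 0.01 m).
It fails at once if a thing standing round about is shifted by more than 30 mm (distance of any of glue_tin, iron_block, star_cobalt, tape_roll, whetstone, oil_bottle, tile_turq, bucket_lid from where it was at the start of the episode above 0.03 m).
It also fails if it takes over 67 s, if anything falls off the work surface, if the arm or the gripper's body presses on something with over 40 N, if the wrist force passes 120 N, or if a joint passes its speed limit or range.

## Working session

There is one attempt and no reset: what is moved stays moved. The work goes in short steps, Python scripts to look and compute and a tool call to move; the robot and the scene stay as the last step left them, time stands still between calls to the robot, and variables do not carry over. Pictures are saved under pics/ and viewed, at most 10 in all, crops included, and the job is handed in when it is done.

Besides the shell and the picture viewer there is one more tool, called after "Request:" in YAML: its name, and indented under it one key for each argument. move_arm: Moves the arm, as the interface text tells. Its arguments: {"type":"object","properties":{"motion":{"type":"array"},"newtons":{"type":"number"}},"required":["motion"]}

```bash
mkdir -p pics; python3 - <<'E'
from workcell import manip, vision
import cv2,pickle
o=manip.get_obs(); print(o)
for n in("scene","top"):
    c=vision.camera(n); pickle.dump(c,open(f"{n}0.pkl","wb")); cv2.imwrite(f"pics/{n}0.png",cv2.resize(c["pixels"][:,:,::-1],(800,600),interpolation=cv2.INTER_CUBIC))
    print(n,c["fx"],c["fy"],c["cx"],c["cy"],c["R"],c["t"])
E
```

```text
{'clock': 0.0, 'joint_pos': array([-1.16663211,  0.33288882, -0.06468034,  1.46093366,  0.02161103,
        1.34989187, -0.08848677]), 'joint_velocities': array([-0.00081826,  0.00106638,  0.00102528, -0.00084493, -0.00075564,
        0.00044586, -0.0007916 ]), 'tau': array([-3.28972210e-04, -6.25436282e+01,  4.86784370e-02, -3.91596007e+01,
        1.63249369e-02,  9.78259777e-03,  2.19175615e-05]), 'position': array([0.25857035, 0.56859885, 0.23050895]), 'ee_rot': array([ 2.11757710e-01,  9.77321935e-01, -7.04387627e-04, -1.10453097e-04]), 'ft_force': array([ 0.29446845, -0.67270829,  0.03171779]), 'torque': array([-0.06453386, -0.03525224,  0.01910081]), 'grasp_force': 0.0, 'grip_width': 1.0024554528178296}
scene 399.4451924472992 399.4451924472992 258.535313327863 196.9844487077737 [[ 0.42438246 -0.90534181 -0.01599183]
 [-0.40093234 -0.1720445  -0.89980773]
 [ 0.81188225  0.38827426 -0.43599347]] [-0.26554478  0.31889361  0.75028755]
top 459.7098567812673 459.7098567812673 264.377708661857 196.6964585739287 [[-0.01059109 -0.99988336  0.01100424]
 [-0.99507523  0.00945424 -0.09867063]
 [ 0.09855509 -0.01199508 -0.9950593 ]] [-0.05864714  0.54329489  1.68260309]
```

View pics/scene0.png

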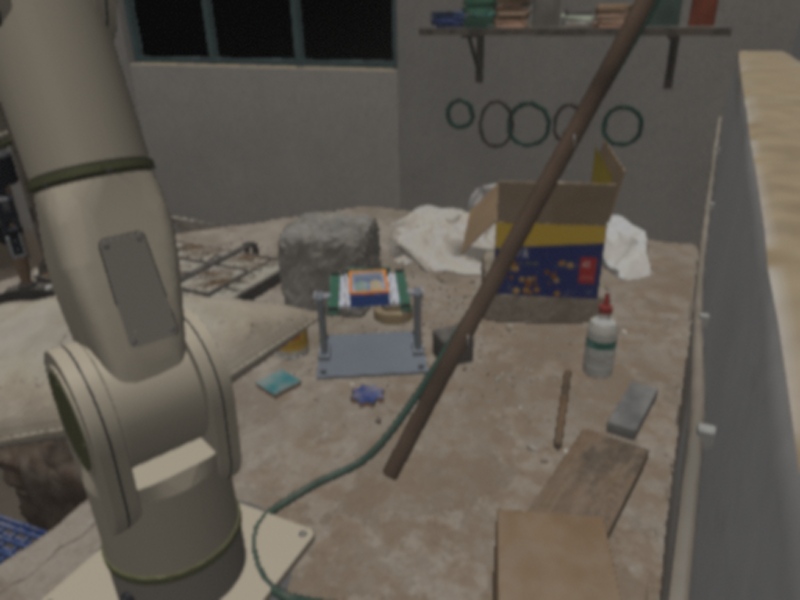

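View pics/top0.png

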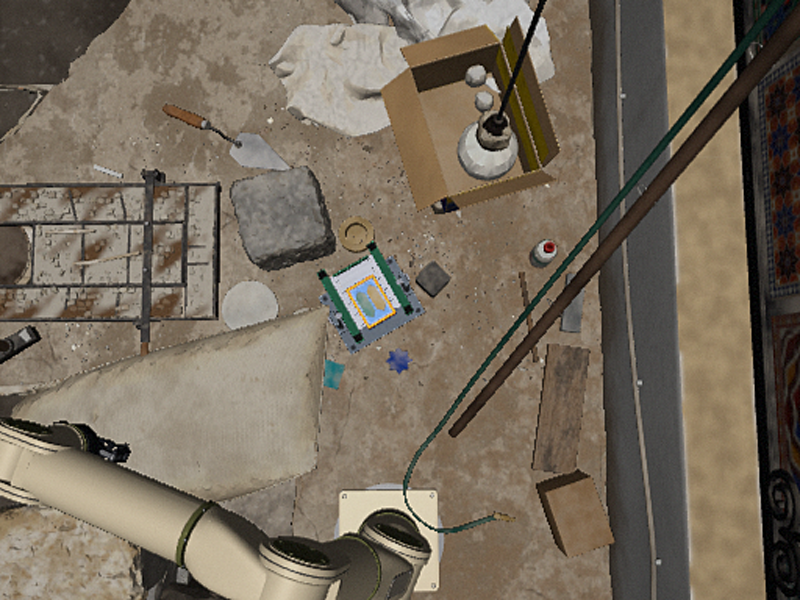

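The scene image shows the stand at about (370,340) with the stone behind and to its left, and the tin, iron block and star close by. The top image shows the tray at about (368,298), tipping up and to the left, with the stone at (283,217), tape at (356,233) and iron block at (433,279).

```bash
python3 - <<'E'
import cv2,pickle,numpy as np
a=pickle.load(open("top0.pkl","rb"))["pixels"][140:230,195:285,::-1]
b=pickle.load(open("scene0.pkl","rb"))["pixels"][160:250,190:310,::-1]
A=cv2.resize(a,(400,400),interpolation=cv2.INTER_NEAREST);B=cv2.resize(b,(400,300),interpolation=cv2.INTER_NEAREST)
cv2.imwrite("pics/z0.png",np.hstack([A,np.vstack([B,np.zeros((100,400,3),np.uint8)])]))
E
```

```text
(no output)
```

View pics/z0.png

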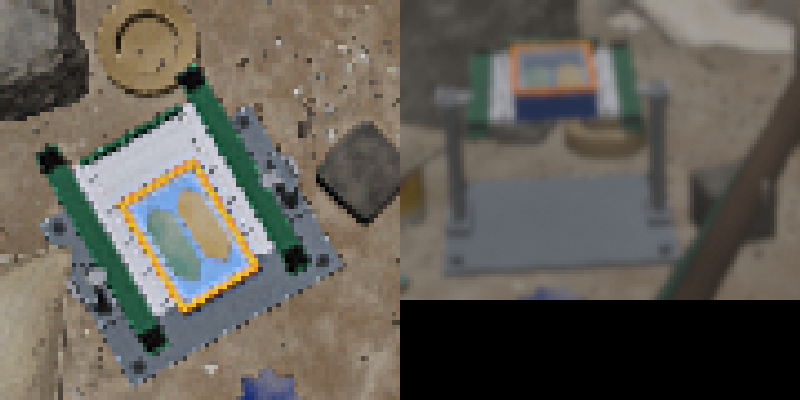

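The left crop shows the four black pads at about (50,158), (190,80), (152,340) and (295,257), and the orange lid edge centred at (192,235). The case sits toward the near end. Next I measure these.

```bash
cat > h.py <<'E'
import numpy as np,cv2
from scipy.spatial.transform import Rotation as Rot
def ray(c,u,v):
    R,t=np.array(c["R"]),np.array(c["t"]); o=-R.T@t
    return o,R.T@np.array([(u-c["cx"])/c["fx"],(v-c["cy"])/c["fy"],1.])
def onz(c,u,v,z):
    o,d=ray(c,u,v); return o+d*(z-o[2])/d[2]
def proj(c,X):
    p=np.array(c["R"])@X+c["t"]; return c["fx"]*p[0]/p[2]+c["cx"],c["fy"]*p[1]/p[2]+c["cy"]
E
python3 - <<'E'
import pickle
from h import *
c=pickle.load(open("top0.pkl","rb"));im=c["pixels"]
hsv=cv2.cvtColor(im,cv2.COLOR_RGB2HSV)
P=[]
for x,y in((206.2,175.5),(237.8,158),(229.2,216.5),(261.4,197.8)):
    x0,y0=int(x)-5,int(y)-5
    g=im[y0:y0+11,x0:x0+11].max(2); w=(g<30)
    n,l,s,ce=cv2.connectedComponentsWithStats(w.astype(np.uint8),connectivity=4); k=1+s[1:,4].argmax()
    P.append((x0+ce[k][0],y0+ce[k][1])); print(P[-1],s[k][4])
for z in(.13,.14,.15):
    Q=[onz(c,*p,z)[:2] for p in P]; FL,FR,NL,NR=Q
    print(z,np.round(Q,4).tolist(),"w",np.linalg.norm(FL-FR),np.linalg.norm(NL-NR),"len",np.linalg.norm(FL-NL),np.linalg.norm(FR-NR),"yaw",np.arctan2(*((FL-NL)[::-1])),np.arctan2(*((FR-NR)[::-1])),np.arctan2(*((NL-NR)[::-1]))-np.pi/2)
    m=sum(Q)/4;print(" mid",m)
m=cv2.inRange(hsv,(10,150,120),(28,255,255));m[:170]=0;m[:,:215]=0;m[212:]=0;m[:,260:]=0
cn=max(cv2.findContours(m,0,2)[0],key=cv2.contourArea);r=cv2.minAreaRect(cn);b=cv2.boxPoints(r)
B=np.array([onz(c,*p,.163)[:2] for p in b]);print("lid",r,B,B.mean(0),np.linalg.norm(B-np.roll(B,1,0),axis=1))
gm=cv2.inRange(hsv,(60,90,30),(95,255,255));gm[:150]=0;gm[225:]=0;gm[:,:195]=0;gm[:,285:]=0
for k in cv2.findContours(gm,0,2)[0]:
    if cv2.contourArea(k)>20:
        r=cv2.minAreaRect(k);print("green",r,[onz(c,*p,.138)[:2].round(4).tolist() for p in cv2.boxPoints(r)])
# bystanders in top view (approx, ground)
for n,u,v,z in(("tape",356,233,.024),("stone ctr",283,217,.1),("iron",433,279,.05),("star",399,360,.012),("turq",334,374,.012),("sheet corner",325,312,.1),("sheet corner0",325,312,0),("sheetlow",317,465,.0),("pole end",455,432,.02),("pole z.3",700,175,.3),("pole z.8",700,175,.8)):
    print(n,onz(c,u*.64,v*.64,z).round(3))
s=pickle.load(open("scene0.pkl","rb"))
print("pole low end z0",onz(s,392*.64,473*.64,0))
E
```

```text
(np.float64(205.875), np.float64(175.5625)) 16
(np.float64(237.4375), np.float64(157.4375)) 16
(np.float64(228.76470588235293), np.float64(215.58823529411765)) 17
(np.float64(260.75), np.float64(197.4375)) 16
0.13 [[0.6089, 0.1414], [0.6723, 0.0306], [0.4677, 0.0617], [0.53, -0.0502]] w 0.12775639350624063 0.12804825758092345 len 0.16219691095059358 0.16362040191449667 yaw 0.5140946253003503 0.5158790911813599 0.5086117856143595
 mid [0.56972662 0.04587668]
0.14 [[0.6074, 0.1403], [0.6705, 0.0301], [0.4671, 0.061], [0.529, -0.0501]] w 0.12695718800674133 0.12724722626772367 len 0.16118225595231223 0.16259684198570176 yaw 0.51409462530035 0.5158790911813598 0.508611785614359
 mid [0.56850327 0.04531698]
0.15 [[0.606, 0.1391], [0.6686, 0.0296], [0.4665, 0.0604], [0.5281, -0.0501]] w 0.126157982507242 0.12644619495452386 len 0.16016760095403088 0.16157328205690674 yaw 0.5140946253003501 0.51587909118136 0.508611785614359
 mid [0.56727992 0.04475728]
lid ((236.8529510498047, 192.58824157714844), (28.983261108398438, 20.40833282470703), 59.03623962402344) [[ 0.56951304  0.08699631]
 [ 0.6
[... 189 characters left out ...]
72), (42.543914794921875, 5.5815629959106445), 60.2551155090332) [[0.5973, 0.1459], [0.6069, 0.1291], [0.4771, 0.0559], [0.4677, 0.0727]]
green ((249.5952911376953, 177.81077575683594), (46.14036560058594, 5.312134742736816), 60.42216110229492) [[0.6651, 0.0356], [0.6743, 0.0194], [0.5322, -0.059], [0.5232, -0.0429]]
tape [0.724 0.071 0.024]
stone ctr [0.747 0.234 0.1  ]
iron [ 0.607 -0.111  0.05 ]
star [ 0.418 -0.029  0.012]
turq [0.387 0.125 0.012]
sheet corner [0.527 0.137 0.1  ]
sheet corner0 [0.536 0.148 0.   ]
sheetlow [0.173 0.167 0.   ]
pole end [ 0.248 -0.16   0.02 ]
pole z.3 [ 0.782 -0.65   0.3  ]
pole z.8 [ 0.639 -0.438  0.8  ]
pole low end z0 [ 0.26270992 -0.1510061   0.        ]
```

```bash
cat >> h.py <<'E'
def tri(c1,p1,c2,p2):
    o1,d1=ray(c1,*p1);o2,d2=ray(c2,*p2)
    s=np.linalg.lstsq(np.c_[d1,-d2],o2-o1,rcond=None)[0];a,b=o1+s[0]*d1,o2+s[1]*d2
    return (a+b)/2,np.linalg.norm(a-b)
HX,YAW=np.array([.5536,.0369,.130]),.513
def tray(th):  # hinge frame rotation
    return Rot.from_euler('z',YAW)*Rot.from_euler('y',th)
def rows(p,q,wps,hand,vmax=.05,wmax=.149):
    """p,q pose now; wps: list of (pos,Rot). prints rounded rows"""
    p=np.array(p,float);R=q;out=[]
    for P,Q in wps:
        n=max(1,int(np.ceil(max(np.linalg.norm(P-p)/vmax,(R.inv()*Q).magnitude()/wmax)-1e-6)))
        for k in range(n,0,-1):
            d=R.inv().apply((P-p)/k)/.75; w=(R.inv()*Q).as_rotvec()/k/(np.pi/4)
            d,w=d.round(3),w.round(3); out.append([d.tolist(),w.tolist(),hand])
            p=p+R.apply(d*.75); R=R*Rot.from_rotvec(w*np.pi/4)
    for i in range(0,len(out),12): print(str(out[i:i+12]).replace(" ",""))
    print("end",p.round(4),len(out))
    return p,R
E
python3 - <<'E'
import pickle
from h import *
t=pickle.load(open("top0.pkl","rb"));s=pickle.load(open("scene0.pkl","rb"))
k=.64
for n,a,b in(("sheet",(325,312),(315,318)),("stone top near-right corner",(335,250),(378,245)),("stone topleft",(233,185),(283,222)),("pole low",(455,432),(392,473)),("bottle",(545,248),(606,300))):
    print(n,tri(t,(a[0]*k,a[1]*k),s,(b[0]*k,b[1]*k)))
# pole: line in both views -> plane intersection
def plane(c,a,b):
    o,d1=ray(c,a[0]*k,a[1]*k);_,d2=ray(c,b[0]*k,b[1]*k);n=np.cross(d1,d2);n/=np.linalg.norm(n);return n,n@o
n1,c1=plane(t,(455,432),(800,22));n2,c2=plane(s,(392,473),(645,0))
d=np.cross(n1,n2);
for z in(0,.2,.5,.8):print("pole",np.linalg.solve([n1,n2,[0,0,1]],[c1,c2,z]))
# hinge axis: check post tops in scene
for y in(-.09,.09):
    X=HX+tray(0).apply([0,y,.004]);print("post px800",np.array(proj(s,X))/k,np.array(proj(t,X))/k)
from workcell import manip
o=manip.get_obs();p=o["position"];R=Rot.from_quat(o["ee_rot"])
# pad push orientation: tool down, tool y along tray x
def down(az): # tool y azimuth az, z down
    y=np.array([np.cos(az),np.sin(az),0]);z=np.array([0,0,-1.]);return Rot.from_matrix(np.c_[np.cross(y,z),y,z])
print((R.inv()*down(YAW)).as_rotvec())
pad=HX+tray(0).apply([.0985,-.064,.008]);print(pad)
rows(p,R,[(np.array([.35,.5,.32]),R),(np.array([.60,.12,.32]),down(YAW)),(pad+[0,0,.06],down(YAW))],-1)
E
```

```text
sheet (array([0.52886981, 0.14158156, 0.06984252]), np.float64(0.0024611264486568683))
stone top near-right corner (array([0.66309608, 0.09110192, 0.1801519 ]), np.float64(0.035374051026725244))
stone topleft (array([0.79178775, 0.35795237, 0.15802084]), np.float64(0.054052115775793996))
pole low (array([ 0.2473003 , -0.15951627,  0.01512504]), np.float64(0.0009892262068930766))
bottle (array([ 0.66348495, -0.3657512 ,  0.14292403]), np.float64(0.011952613825884308))
pole [ 0.23802636 -0.15361733  0.        ]
pole [ 0.35146278 -0.226584    0.2       ]
pole [ 0.5216174 -0.336034   0.5      ]
pole [ 0.69177202 -0.44548399  0.8       ]
post px800 [416.63751902 289.40170712] [403.26971047 278.24917604]
post px800 [319.37092015 293.80703918] [333.14281095 318.23497608]
[-1.17734662e-03  4.40852501e-04  6.30977783e-01]
[0.67083146 0.02948147 0.138     ]
[[[-0.05,-0.011,-0.04],[0.0,0.0,0.0],-1],[[-0.049,-0.011,-0.04],[0.0,0.0,0.0],-1],[[-0.05,-0.011,-0.039],[0.0,0.0,0.0],-1],[[-0.051,-0.032,0.0],[-0.0,0.0,0.08],-1],[[-0.053,-0.029,0.0],[-0.0,0.0,0.08],-1],[[-0.055,-0.026,0.0],[-0.0,0.0,0.08],-1],[[-0.057,-0.022,0.0],[-0.0,0.0,0.08],-1],[[-0.058,-0.019,0.0],[-0.0,0.0,0.081],-1],[[-0.059,-0.015,0.0],[-0.0,0.0,0.08],-1],[[-0.059,-0.011,0.0],[-0.0,0.0,0.081],-1],[[-0.06,-0.007,0.0],[-0.0,0.0,0.08],-1],[[-0.061,-0.003,0.0],[-0.001,0.0,0.081],-1]]
[[[-0.06,-0.0,0.0],[-0.0,0.001,0.08],-1],[[-0.038,0.006,0.041],[-0.0,-0.0,0.0],-1],[[-0.038,0.006,0.041],[-0.0,-0.0,0.0],-1],[[-0.038,0.005,0.04],[-0.0,-0.0,0.0],-1],[[-0.038,0.006,0.041],[-0.0,-0.0,0.0],-1]]
end [0.6709 0.0295 0.1979] 17
```

Request:
move_arm:
  motion:
    - [[-0.05,-0.011,-0.04],[0,0,0],-1]
    - [[-0.05,-0.011,-0.04],[0,0,0],-1]
    - [[-0.05,-0.011,-0.039],[0,0,0],-1]
    - [[-0.051,-0.032,0],[0,0,0.08],-1]
    - [[-0.053,-0.029,0],[0,0,0.08],-1]
    - [[-0.055,-0.026,0],[0,0,0.08],-1]
    - [[-0.057,-0.022,0],[0,0,0.08],-1]
    - [[-0.058,-0.019,0],[0,0,0.08],-1]
    - [[-0.059,-0.015,0],[0,0,0.08],-1]
    - [[-0.059,-0.011,0],[0,0,0.08],-1]
    - [[-0.06,-0.007,0],[0,0,0.08],-1]
    - [[-0.06,-0.003,0],[0,0,0.08],-1]
  newtons: 40

```text
clock: 1.3
position: [0.5765, 0.1569, 0.3204]
ee_rot: [0.477, 0.879, -0.0, -0.0]
ft_force: [0.6, 0.6, -0.7]
grip_width: 0.0
grasp_force: 0.0
```

```bash
cat > log.py <<'E'
import pickle,os
from h import *
from workcell import manip
o=manip.get_obs(); L=pickle.load(open("log.pkl","rb")) if os.path.exists("log.pkl") else []
L.append(o);pickle.dump(L,open("log.pkl","wb"))
p=np.array(o["position"]);R=Rot.from_quat(o["ee_rot"])
def down(az,):
    y=np.array([np.cos(az),np.sin(az),0]);z=np.array([0,0,-1.]);return Rot.from_matrix(np.c_[np.cross(y,z),y,z])
def show(): print(round(o["clock"],2),"q",o["joint_pos"].round(3),"p",p.round(4),"F",o["ft_force"].round(1),"w",round(float(o["grip_width"]),3),"gf",round(float(o["grasp_force"]),1))
E
python3 - <<'E'
from log import *
show()
pad=HX+tray(0).apply([.0985,-.064,.008])
rows(p,R,[(pad+[0,0,.05],down(YAW)),(pad+[0,0,.015],down(YAW))],-1)
E
```

```text
1.3 q [-0.597  0.24   0.315  1.408 -0.074  1.505  0.29 ] p [0.5765 0.1569 0.3204] F [ 0.6  0.6 -0.7] w 0.0 gf 0.0
[[[-0.042,0.003,0.035],[-0.0,-0.0,0.016],-1],[[-0.042,0.003,0.035],[-0.0,-0.0,0.016],-1],[[-0.042,0.004,0.035],[-0.0,-0.0,0.016],-1],[[-0.042,0.004,0.036],[-0.0,-0.0,0.016],-1],[[-0.043,0.004,0.035],[-0.0,-0.0,0.016],-1],[[0.0,0.0,0.047],[-0.0,-0.0,0.0],-1]]
end [0.6707 0.0291 0.1531] 6
```

Request:
move_arm:
  motion:
    - [[-0.042,0.003,0.035],[0,0,0.016],-1]
    - [[-0.042,0.003,0.035],[0,0,0.016],-1]
    - [[-0.042,0.004,0.035],[0,0,0.016],-1]
    - [[-0.042,0.004,0.036],[0,0,0.016],-1]
    - [[-0.043,0.004,0.035],[0,0,0.016],-1]
    - [[0,0,0.035],[0,0,0],-1]
    - [[0,0,0],[0,0,0],-1]
    - [[0,0,0],[0,0,0],-1]

```text
clock: 2.1
position: [0.6702, 0.0319, 0.1624]
ee_rot: [0.503, 0.864, -0.0, -0.001]
ft_force: [-0.3, 0.3, 1.2]
grip_width: -0.0
grasp_force: 0.0
```

```bash
python3 - <<'E'
from log import *
show()
# arc of pad point, tool vertical
w=[(HX+tray(a).apply([.0985,-.064,.008 - .0*a]),down(YAW)) for a in (0.0,.12,.24,.36,.48,.60,.72,.80,.86,.88)]
rows(p,R,w,-1)
E
```

```text
2.1 q [-0.38   0.489  0.369  1.432 -0.18   1.255  0.522] p [0.6702 0.0319 0.1624] F [-0.3  0.3  1.2] w -0.0 gf 0.0
[[[-0.003,-0.001,0.033],[-0.001,-0.001,0.005],-1],[[-0.0,0.0,0.015],[0.0,-0.0,-0.0],-1],[[-0.0,-0.001,0.016],[0.0,-0.0,-0.0],-1],[[-0.0,-0.004,0.016],[0.0,-0.0,-0.0],-1],[[-0.0,-0.005,0.014],[0.0,-0.0,-0.0],-1],[[-0.0,-0.007,0.015],[0.0,-0.0,-0.0],-1],[[-0.0,-0.008,0.013],[0.0,-0.0,-0.0],-1],[[-0.0,-0.007,0.008],[0.0,-0.0,-0.0],-1],[[-0.0,-0.005,0.006],[0.0,-0.0,-0.0],-1],[[-0.0,-0.002,0.002],[0.0,-0.0,-0.0],-1]]
end [0.6452 0.0153 0.0589] 10
```

Request:
move_arm:
  motion:
    - [[-0.003,-0.001,0.033],[0,0,0.005],-1]
    - [[0,0,0.015],[0,0,0],-1]
    - [[0,-0.001,0.016],[0,0,0],-1]
    - [[0,-0.004,0.016],[0,0,0],-1]
    - [[0,-0.001,0.003],[0,0,0],-1]
    - [[0,-0.001,0.003],[0,0,0],-1]
    - [[0,-0.001,0.003],[0,0,0],-1]
    - [[0,-0.001,0.003],[0,0,0],-1]
    - [[0,-0.001,0.002],[0,0,0],-1]
    - [[0,0,0],[0,0,0],-1]
    - [[0,0,0],[0,0,0],-1]
    - [[0,0,0],[0,0,0],-1]

```text
clock: 3.3
position: [0.6644, 0.0249, 0.0917]
ee_rot: [0.505, 0.863, -0.0, -0.0]
ft_force: [0.2, -0.9, -0.2]
grip_width: 0.001
grasp_force: 0.0
```

```bash
python3 - <<'E'
from log import *
show()
w=[(HX+tray(a).apply([.0985,-.064,.008 - .0*a]),down(YAW)) for a in (.60,.72,.80,.86,.88)]
rows(p,R,w,-1)
E
```

```text
3.3 q [-0.367  0.537  0.356  1.519 -0.199  1.121  0.542] p [0.6644 0.0249 0.0917] F [ 0.2 -0.9 -0.2] w 0.001 gf 0.0
[[[0.001,-0.006,0.014],[-0.0,-0.0,-0.002],-1],[[0.0,-0.009,0.014],[-0.0,-0.0,0.0],-1],[[0.0,-0.007,0.008],[-0.0,-0.0,0.0],-1],[[0.0,-0.005,0.006],[-0.0,-0.0,0.0],-1],[[0.0,-0.002,0.001],[-0.0,-0.0,0.0],-1]]
end [0.6451 0.0149 0.0595] 5
```

Request:
move_arm:
  motion:
    - [[0.001,-0.006,0.014],[0,0,0],-1]
    - [[0,-0.009,0.014],[0,0,0],-1]
    - [[0,-0.007,0.008],[0,0,0],-1]
    - [[0,-0.005,0.006],[0,0,0],-1]
    - [[0,-0.002,0.002],[0,0,0],-1]
    - [[0,0,0],[0,0,0],-1]
    - [[0,0,0],[0,0,0],-1]

```text
clock: 4.0
position: [0.6476, 0.0164, 0.0609]
ee_rot: [0.505, 0.863, 0.002, 0.002]
ft_force: [4.9, 3.4, 10.2]
grip_width: -0.003
grasp_force: 5.8
```

```bash
python3 - <<'E'
from log import *
from workcell import vision
show()
for n in("scene","top"):
    c=vision.camera(n);pickle.dump(c,open(n+"1.pkl","wb"))
a=pickle.load(open("top1.pkl","rb"))["pixels"][140:230,195:285,::-1]
b=pickle.load(open("scene1.pkl","rb"))["pixels"][160:250,190:310,::-1]
A=cv2.resize(a,(400,400),interpolation=cv2.INTER_NEAREST);B=cv2.resize(b,(400,300),interpolation=cv2.INTER_NEAREST)
cv2.imwrite("pics/z1.png",np.hstack([A,np.vstack([B,np.zeros((100,400,3),np.uint8)])]))
E
```

```text
4.0 q [-0.359  0.531  0.35   1.599 -0.205  1.041  0.562] p [0.6476 0.0164 0.0609] F [ 4.9  3.4 10.2] w -0.003 gf 5.8
```

View pics/z1.png

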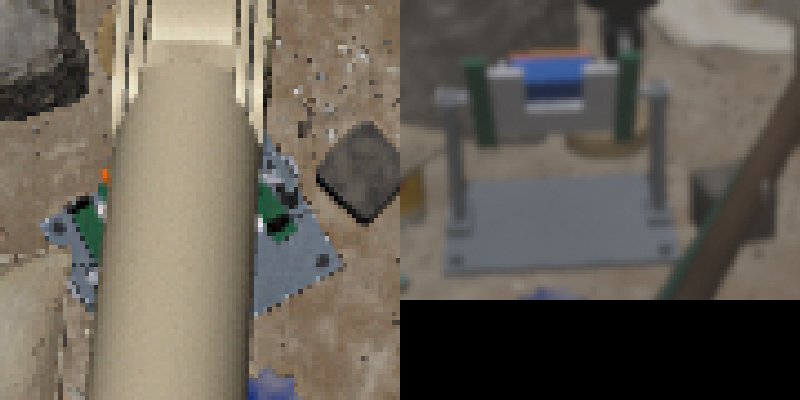

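The right crop shows the tray steeply tipped, its near end up, with the blue base end showing through the notch at (555,85). The arm hides the tray from above.

Request:
move_arm:
  motion:
    - [[0,-0.004,0.005],[0,0,0],-1]
    - [[0,0,0],[0,0,0],-1]
    - [[0,0.001,-0.04],[0,0,0],-1]
    - [[0,0,-0.06],[0,0,0],-1]
    - [[0,0,-0.06],[0,0,0],-1]
    - [[0,0,-0.06],[0,0,0],-1]
    - [[0,0,-0.06],[0,0,0],-1]

```text
clock: 4.8
position: [0.6423, 0.0137, 0.2662]
ee_rot: [0.505, 0.863, -0.0, -0.001]
ft_force: [0.8, 0.4, -0.0]
grip_width: 0.001
grasp_force: 0.0
```

```bash
python3 - <<'E'
from log import *
show()
from scipy.optimize import least_squares
L0=dict(joint_pos=np.array([-1.16663211,.33288882,-.06468034,1.46093366,.02161103,1.34989187,-.08848677]),position=np.array([.25857035,.56859885,.23050895]),ee_rot=np.array([.21175771,.977321935,-.000704,-.00011]))
D=[L0]+L
def fk(q,P,s):
    d1,a,b,c,e2,e4,e6=P
    R=Rot.from_euler('z',s[0]*q[0]);p=np.array([0,0,d1.item() if hasattr(d1,'item') else d1])
    R=R*Rot.from_euler('y',q[1]);p=p+R.apply([e2,0,a]);R=R*Rot.from_euler('z',s[1]*q[2])*Rot.from_euler('y',q[3]);p=p+R.apply([e4,0,b])
    R=R*Rot.from_euler('z',s[2]*q[4])*Rot.from_euler('y',q[5]);p=p+R.apply([e6,0,c]);R=R*Rot.from_euler('z',s[3]*q[6])
    return p,R
import itertools
best=None
for s in itertools.product((1,-1),repeat=4):
    # const tool rotation from first
    def res(P):
        K=None;r=[]
        for d in D:
            p,R=fk(d["joint_pos"],P,s);Q=Rot.from_quat(d["ee_rot"])
            if K is None:K=R.inv()*Q
            r+=list((p-d["position"])*10)+list(((R*K).inv()*Q).as_rotvec())
        return r
    f=least_squares(res,[.35,.42,.4,.25,0,0,0])
    if best is None or f.cost<best[0].cost: best=(f,s)
f,s=best;print(s,f.cost,f.x.round(4),np.abs(f.fun).max())
R0=fk(L0["joint_pos"],f.x,s)[1];K=R0.inv()*Rot.from_quat(L0["ee_rot"]);print(K.as_rotvec())
pickle.dump((f.x,s,K.as_quat()),open("fk.pkl","wb"))
E
```

```text
4.8 q [-0.387  0.368  0.398  1.376 -0.141  1.427  0.518] p [0.6423 0.0137 0.2662] F [ 0.8  0.4 -0. ] w 0.001 gf 0.0
(-1, -1, -1, -1) 0.1496024213500845 [ 0.9874  0.4482  0.561   1.0825 -0.1177  0.0152 -0.045 ] 0.5016136283516409
[-1.80726479e-07 -1.31414901e-06  1.57079633e+00]
```

```bash
cat > fit.py <<'E'
from h import *
import pickle,itertools
from scipy.optimize import least_squares
AX='zyzyzyz'
def rots(q,s,off):
    R=Rot.identity();o=[]
    for i in range(7):
        R=R*Rot.from_euler(AX[i],s[i]*q[i]+off[i]);o.append(R)
    return o
def fit(D):
    best=None
    Q=[Rot.from_quat(d["ee_rot"]) for d in D]
    for s in itertools.product((1,-1),repeat=7):
        if s[1]<0: continue
        def res(x):
            K=rots(D[0]["joint_pos"],s,x)[-1].inv()*Q[0]
            return np.concatenate([(Q[i].inv()*rots(d["joint_pos"],s,x)[-1]*K).as_rotvec() for i,d in enumerate(D)]+[.003*x])
        f=least_squares(res,np.zeros(7))
        if best is None or f.cost<best[0].cost: best=(f,s)
    return best
def load():
    L0=dict(joint_pos=np.array([-1.16663211,.33288882,-.06468034,1.46093366,.02161103,1.34989187,-.08848677]),position=np.array([.25857035,.56859885,.23050895]),ee_rot=np.array([.21175771,.977321935,-.000704,-.00011]))
    return [L0]+pickle.load(open("log.pkl","rb"))
E
python3 - <<'E'
from fit import *
D=load()
r=[]
f,s=fit(D);print(s,f.cost,f.x.round(3),np.abs(f.fun).max())
for d in D: print(d["joint_pos"].round(3),d["position"].round(3),Rot.from_quat(d["ee_rot"]).as_matrix()[:,1].round(3))
E
```

```text
(-1, 1, -1, 1, -1, 1, -1) 2.477122162222487e-13 [-0. -0.  0.  0. -0.  0. -0.] 3.8542478932615165e-07
[-1.167  0.333 -0.065  1.461  0.022  1.35  -0.088] [0.259 0.569 0.231] [ 0.414  0.91  -0.001]
[-0.597  0.24   0.315  1.408 -0.074  1.505  0.29 ] [0.576 0.157 0.32 ] [ 0.839  0.545 -0.   ]
[-0.38   0.489  0.369  1.432 -0.18   1.255  0.522] [0.67  0.032 0.162] [ 0.869  0.494 -0.001]
[-0.367  0.537  0.356  1.519 -0.199  1.121  0.542] [0.664 0.025 0.092] [ 0.872  0.49  -0.   ]
[-0.359  0.531  0.35   1.599 -0.205  1.041  0.562] [0.648 0.016 0.061] [0.871 0.49  0.006]
[-0.387  0.368  0.398  1.376 -0.141  1.427  0.518] [0.642 0.014 0.266] [ 0.872  0.489 -0.001]
```

```bash
python3 - <<'E'
from fit import *
D=load();s=(-1,1,-1,1,-1,1,-1)
def A(cols):
    M=[]
    for d in D:
        o=[Rot.identity()]+rots(d["joint_pos"],s,np.zeros(7))
        M.append(np.stack([o[i].apply(np.eye(3)[k]) for i,k in cols],1))
    return np.concatenate(M)
y=np.concatenate([d["position"] for d in D])
for cols in ([(0,2),(2,2),(4,2),(6,2)],[(0,0),(0,1),(0,2),(2,2),(4,2),(6,2)],[(0,2),(1,0),(1,1),(2,2),(4,2),(6,2)],[(0,2),(2,2),(2,0),(2,1),(4,2),(6,2),(4,0),(4,1)],[(0,2),(1,0),(1,1),(2,2),(2,0),(3,0),(3,1),(4,0),(4,2),(5,0),(5,1),(6,0),(6,2)]):
    M=A(cols);x=np.linalg.lstsq(M,y,rcond=1e-4)[0];print(list(zip(cols,x.round(4))),np.abs(M@x-y).max())
E
```

```text
[((0, 2), np.float64(3.8837)), ((2, 2), np.float64(0.2722)), ((4, 2), np.float64(0.5653)), ((6, 2), np.float64(3.7845))] 0.04257476281269354
[((0, 0), np.float64(0.026)), ((0, 1), np.float64(-0.0289)), ((0, 2), np.float64(0.1201)), ((2, 2), np.float64(0.3778)), ((4, 2), np.float64(0.5075)), ((6, 2), np.float64(0.1329))] 0.019875818880208285
[((0, 2), np.float64(0.1555)), ((1, 0), np.float64(0.001)), ((1, 1), np.float64(-0.0451)), ((2, 2), np.float64(0.437)), ((4, 2), np.float64(0.4874)), ((6, 2), np.float64(0.2279))] 0.005956099356157707
[((0, 2), np.float64(0.2527)), ((2, 2), np.float64(0.4482)), ((2, 0), np.float64(0.0001)), ((2, 1), np.float64(-0.0219)), ((4, 2), np.float64(0.49)), ((6, 2), np.float64(0.3374)), ((4, 0), np.float64(-0.0002)), ((4, 1), np.float64(-0.0238))] 3.916130191647382e-05
[((0, 2), np.float64(0.2582)), ((1, 0), np.float64(-0.0)), ((1, 1), np.float64(-0.0218)), ((2, 2), np.float64(0.4486)), ((2, 0), np.float64(0.0)), ((3, 0), np.float64(-0.0)), ((3, 1), np.float64(-0.0235)), ((4, 0), np.float64(0.0)), ((4, 2), np.float64(0.49)), ((5, 0), np.float64(-0.0)), ((5, 1), np.float64(-0.0004)), ((6, 0), np.float64(0.0)), ((6, 2), np.float64(0.3431))] 3.3415264999447913e-10
```

```bash
cat > kin.py <<'E'
from fit import *
S=(-1,1,-1,1,-1,1,-1);COLS=[(0,2),(1,1),(2,2),(3,1),(4,2),(5,1),(6,2)]
lo=np.array([-2.6,-.5,-1.47,.16,-1.27,.06,-2.6]);hi=np.array([2.6,2.12,1.34,2.42,4.41,2.06,2.6])
D=load();M=[];y=np.concatenate([d["position"] for d in D])
for d in D:
    o=[Rot.identity()]+rots(d["joint_pos"],S,np.zeros(7));M.append(np.stack([o[i].apply(np.eye(3)[k]) for i,k in COLS],1))
LK=np.linalg.lstsq(np.concatenate(M),y,rcond=None)[0]
KT=rots(D[0]["joint_pos"],S,np.zeros(7))[-1].inv()*Rot.from_quat(D[0]["ee_rot"])
def fk(q):
    o=[Rot.identity()]+rots(q,S,np.zeros(7))
    return sum(l*o[i].apply(np.eye(3)[k]) for l,(i,k) in zip(LK,COLS)),o[-1]*KT
def err(q,P,Q):
    p,R=fk(q);return np.r_[(P-p)*4,(Q*R.inv()).as_rotvec()]
def jac(q):
    p,R=fk(q);J=np.zeros((6,7))
    for i in range(7):
        e=np.zeros(7);e[i]=1e-5;p2,R2=fk(q+e);J[:,i]=np.r_[(p2-p)*4,(R2*R.inv()).as_rotvec()]/1e-5
    return J
def ik(q,P,Q,n=60,lam=.02,bound=True):
    q=q.copy()
    for _ in range(n):
        J=jac(q);dq=J.T@np.linalg.solve(J@J.T+lam**2*np.eye(6),err(q,P,Q))
        q=q+dq*min(1,.3/np.abs(dq).max())
        if bound:q=np.clip(q,lo,hi)
    return q,np.linalg.norm(err(q,P,Q))
def grasp(th,x,z=.0185,flip=False,y=0.,dth=0.):
    """TCP pose: tool z=tray +x, tool y=tray +z (or -z if flip)"""
    T=tray(th);Tr=tray(th+dth);s=-1. if flip else 1.
    zx=np.array([1.,0,0]);yy=np.array([0,0,s]);R=Tr*Rot.from_matrix(np.c_[np.cross(yy,zx),yy,zx])
    return HX+T.apply([x,y,z]),R
E
python3 - <<'E'
from kin import *
print(LK.round(4))
rng=np.random.default_rng(0)
for flip in(False,True):
    P,Q=grasp(.85,.015,flip=flip);sol=[]
    for _ in range(150):
        q,e=ik(rng.uniform(lo,hi),P,Q,40)
        if e<1e-3: sol.append(q)
    sol=np.array(sol);print(flip,len(sol))
    if len(sol):
        for q in sol[np.argsort(sol[:,6])][::max(1,len(sol)//14)]:print(q.round(2))
E
```

```text
[ 2.582e-01 -2.180e-02  4.486e-01 -2.350e-02  4.900e-01 -4.000e-04
  3.431e-01]
False 48
[ 1.44  0.29 -1.46  2.21 -0.33  0.29  0.89]
[-1.32 -0.23  1.34  2.31 -0.53  0.31  1.05]
[ 1.33  0.18 -1.31  2.21 -0.67  0.33  1.17]
[-1.26 -0.16  1.3   2.31 -0.72  0.34  1.22]
[ 1.25  0.14 -1.22  2.21 -0.76  0.35  1.25]
[-1.22 -0.13  1.26  2.3  -0.8   0.36  1.28]
[ 1.18  0.12 -1.14  2.21 -0.82  0.36  1.29]
[ 1.11  0.11 -1.07  2.22 -0.86  0.37  1.32]
[-1.   -0.06  1.06  2.3  -0.94  0.4   1.39]
[ 0.48  0.04 -0.43  2.24 -1.01  0.41  1.41]
[ 0.31  0.03 -0.26  2.25 -1.02  0.42  1.42]
[ 0.22  0.02 -0.18  2.25 -1.03  0.42  1.43]
[-0.01  0.01  0.06  2.26 -1.03  0.42  1.43]
[-0.34 -0.    0.39  2.28 -1.03  0.42  1.43]
[-0.31 -0.    0.36  2.28 -1.03  0.42  1.43]
[-0.28 -0.    0.33  2.28 -1.03  0.42  1.43]
True 40
[ 1.37  0.21 -1.36  2.21 -0.59  0.32 -2.04]
[ 1.33  0.18 -1.31  2.21 -0.67  0.33 -1.97]
[ 1.33  0.18 -1.3   2.21 -0.67  0.33 -1.97]
[ 1.32  0.18 -1.3   2.21 -0.68  0.34 -1.96]
[ 1.32  0.18 -1.3   2.21 -0.68  0.34 -1.96]
[-1.28 -0.18  1.31  2.31 -0.68  0.34 -1.96]
[ 1.18  0.12 -1.15  2.21 -0.82  0.36 -1.85]
[-1.18 -0.11  1.23  2.3  -0.84  0.37 -1.83]
[ 1.07  0.1  -1.03  2.22 -0.88  0.38 -1.81]
[-1.12 -0.09  1.17  2.3  -0.89  0.39 -1.79]
[ 0.9   0.07 -0.86  2.22 -0.93  0.39 -1.77]
[-1.04 -0.07  1.1   2.3  -0.93  0.4  -1.77]
[ 0.83  0.07 -0.79  2.23 -0.95  0.4  -1.76]
[ 0.58  0.04 -0.53  2.24 -0.99  0.41 -1.74]
[ 0.46  0.04 -0.42  2.24 -1.01  0.41 -1.73]
[-0.78 -0.03  0.84  2.3  -0.99  0.41 -1.72]
[ 0.31  0.03 -0.27  2.25 -1.02  0.42 -1.72]
[ 0.27  0.03 -0.22  2.25 -1.02  0.42 -1.72]
[ 0.16  0.02 -0.12  2.26 -1.03  0.42 -1.71]
[-0.08  0.01  0.12  2.27 -1.03  0.42 -1.71]
```

```bash
python3 - <<'E'
from kin import *
from workcell import manip
o=manip.get_obs();q=o["joint_pos"];p=np.array(o["position"]);R=Rot.from_quat(o["ee_rot"])
def sim(q,P0,R0,wps):
    for P,Q in wps:
        n=max(1,int(np.ceil(max(np.linalg.norm(P-P0)/.05,(R0.inv()*Q).magnitude()/.149))))
        rv=(R0.inv()*Q).as_rotvec();em=0;v=0
        for k in range(1,n+1):
            qn,e=ik(q,P0+(P-P0)*k/n,R0*Rot.from_rotvec(rv*k/n),8);v=max(v,np.abs(qn-q).max());q=qn;em=max(em,e)
        print(n,P.round(3),q.round(2),"err",round(em,4),"maxstep",round(v,3));P0,R0=P,Q
    return q
g=lambda x,z,f=False:grasp(.85,x,z,f)
A=g(-.06,.10);B=g(-.035,.0185);C=g(.015,.0185);Dn=g(.015,.09);E=g(-.02,.12)
F=g(-.02,.12,True);mid=(F[0],E[1]*Rot.from_euler('z',np.pi/2));mid2=(F[0],E[1]*Rot.from_euler('z',-np.pi/2))
print((R.inv()*A[1]).as_rotvec())
for m in(mid,mid2):
    sim(q,p,R,[A,B,C,Dn,E,m,F,g(.015,.09,True),g(.015,.0185,True),g(-.035,.0185,True)])
E
```

```text
[-7.21824290e-01 -4.76422298e-05 -1.74911573e-03]
5 [0.585 0.054 0.241] [-0.4  -0.17  0.4   2.15 -0.52  0.57  0.89] err 0.0 maxstep 0.176
2 [0.546 0.032 0.169] [-0.45 -0.17  0.52  2.31 -0.72  0.47  1.17] err 0.0 maxstep 0.158
1 [0.574 0.049 0.131] [-0.56 -0.02  0.62  2.29 -1.02  0.42  1.43] err 0.0 maxstep 0.299
2 [0.621 0.075 0.178] [-0.59  0.01  0.58  2.15 -0.81  0.46  1.14] err 0.0 maxstep 0.155
1 [0.621 0.075 0.224] [-0.61 -0.07  0.57  2.1  -0.59  0.52  0.92] err 0.0 maxstep 0.221
11 [0.621 0.075 0.224] [-0.5  -0.06  0.47  2.1  -0.61  0.52 -0.64] err 0.0 maxstep 0.142
11 [0.621 0.075 0.224] [-0.42 -0.05  0.39  2.09 -0.62  0.53 -2.2 ] err 0.0 maxstep 0.142
1 [0.621 0.075 0.178] [-0.43  0.01  0.42  2.14 -0.81  0.46 -2.  ] err 0.0 maxstep 0.196
2 [0.574 0.049 0.131] [-0.4  -0.01  0.45  2.28 -1.03  0.42 -1.71] err 0.0 maxstep 0.157
1 [0.546 0.032 0.169] [-0.38 -0.16  0.45  2.3  -0.75  0.47 -1.95] err 0.0 maxstep 0.279
5 [0.585 0.054 0.241] [-0.4  -0.17  0.4   2.15 -0.52  0.57  0.89] err 0.0 maxstep 0.176
2 [0.546 0.032 0.169] [-0.45 -0.17  0.52  2.31 -0.72  0.47  1.17] err 0.0 maxstep 0.158
1 [0.574 0.049 0.131] [-0.56 -0.02  0.62  2.29 -1.02  0.42  1.43] err 0.0 maxstep 0.299
2 [0.621 0.075 0.178] [-0.59  0.01  0.58  2.15 -0.81  0.46  1.14] err 0.0 maxstep 0.155
1 [0.621 0.075 0.224] [-0.61 -0.07  0.57  2.1  -0.59  0.52  0.92] err 0.0 maxstep 0.221
11 [0.621 0.075 0.224] [-0.73 -0.08  0.7   2.11 -0.56  0.51  2.47] err 0.0 maxstep 0.141
11 [0.621 0.075 0.224] [-1.57 -0.5   1.2   2.14  0.89  0.65  2.6 ] err 0.2738 maxstep 0.292
1 [0.621 0.075 0.178] [-1.61 -0.5   1.31  2.19  0.95  0.55  2.6 ] err 0.2486 maxstep 0.11
2 [0.574 0.049 0.131] [-1.48 -0.5   1.31  2.33  1.01  0.47  2.6 ] err 0.3053 maxstep 0.071
1 [0.546 0.032 0.169] [-1.29 -0.5   1.11  2.36  0.91  0.58  2.6 ] err 0.434 maxstep 0.201
```

```bash
python3 - <<'E'
from kin import *
from log import *
rows(p,R,[grasp(.85,-.06,.10)],.2)
E
```

```text
[[[0.017,-0.008,0.007],[-0.184,-0.0,-0.0],0.2],[[0.017,-0.009,0.005],[-0.184,0.0,-0.001],0.2],[[0.017,-0.01,0.004],[-0.184,-0.0,-0.0],0.2],[[0.017,-0.01,0.003],[-0.184,0.0,-0.001],0.2],[[0.017,-0.01,0.001],[-0.183,0.0,-0.0],0.2]]
end [0.5847 0.0544 0.2414] 5
```

Request:
move_arm:
  motion:
    - [[0.017,-0.008,0.007],[-0.184,0,0],0.2]
    - [[0.017,-0.009,0.005],[-0.184,0,0],0.2]
    - [[0.017,-0.01,0.004],[-0.184,0,0],0.2]
    - [[0.017,-0.01,0.003],[-0.184,0,-0.001],0.2]
    - [[0.017,-0.01,0.001],[-0.183,0,-0.001],0.2]
    - [[0,0,0],[0,0,0],0.2]
    - [[0,0,0],[0,0,0],0.2]

```text
clock: 5.5
position: [0.5841, 0.0546, 0.239]
ee_rot: [0.472, 0.808, 0.304, 0.177]
ft_force: [1.2, 0.0, 1.1]
grip_width: 0.602
grasp_force: 0.0
```

```bash
python3 - <<'E'
from kin import *
from log import *
from workcell import vision
show()
ims=[]
for n in("scene","wrist","top"):
    c=vision.camera(n);pickle.dump(c,open(n+"2.pkl","wb"));ims.append(c["pixels"][:,:,::-1])
s=ims[0][150:250,185:318];s=cv2.resize(s,(400,300),interpolation=cv2.INTER_CUBIC)
t=cv2.resize(ims[2][140:230,190:310],(400,300),interpolation=cv2.INTER_CUBIC)
cv2.imwrite("pics/z2.png",np.vstack([np.hstack([s,t]),np.hstack([cv2.resize(ims[1],(400,300)),np.zeros((300,400,3),np.uint8)])]))
c=pickle.load(open("scene2.pkl","rb"))
E
```

```text
5.5 q [-0.403 -0.165  0.4    2.149 -0.529  0.567  0.893] p [0.5841 0.0546 0.239 ] F [1.2 0.  1.1] w 0.602 gf 0.0
```

View pics/z2.png

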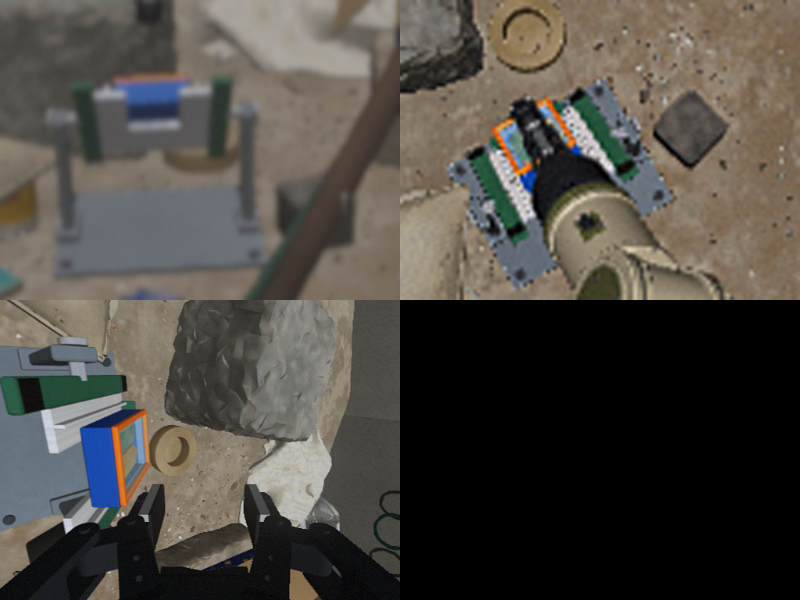

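The scene crop shows the tray tipped with the case's blue end in the notch at about (150,95). The wrist crop shows the case lying closed against the lip, blue end face at about (100,465), with the fingers above and beside it.

```bash
python3 - <<'E'
from kin import *
w=pickle.load(open("wrist2.pkl","rb"));s=pickle.load(open("scene2.pkl","rb"))
for n,c in(("wrist",w),("scene",s)):
    h=cv2.cvtColor(c["pixels"],cv2.COLOR_RGB2HSV);m=cv2.inRange(h,(105,150,60),(125,255,255))
    if n=="scene": m[:160]=0;m[230:]=0;m[:,:200]=0;m[:,270:]=0
    else: m[:130*1]=0;m[:,220:]=0
    cn=max(cv2.findContours(m,0,2)[0],key=cv2.contourArea);print(n,cv2.contourArea(cn),cv2.approxPolyDP(cn,3,True)[:,0].tolist())
    mo=cv2.inRange(h,(5,150,100),(18,255,255))
    if n=="scene": mo[:160]=0;mo[230:]=0;mo[:,:200]=0;mo[:,270:]=0
    else: mo[:,220:]=0
    cn=max(cv2.findContours(mo,0,2)[0],key=cv2.contourArea);print(" orange",cv2.contourArea(cn),cv2.approxPolyDP(cn,3,True)[:,0].tolist())
    for th in(.80,.85):
        for z in(.004,.028,.033): print(th,z,[[round(float(v),1) for v in proj(c,HX+tray(th).apply([x,y,z]))] for x,y in((-.02,.035),(-.02,-.035),(.08,-.035),(.08,.035))])
E
```

```text
wrist 4277.5 [[177, 141], [155, 141], [103, 164], [119, 264], [153, 263], [141, 162]]
 orange 3928.0 [[186, 140], [143, 162], [155, 263], [161, 262], [191, 211]]
0.8 0.004 [[96.8, 164.6], [113.4, 267.0], [165.0, 212.3], [157.9, 140.6]]
0.8 0.028 [[135.9, 165.1], [148.6, 267.9], [189.2, 212.7], [183.9, 140.8]]
0.8 0.033 [[144.1, 165.2], [156.0, 268.1], [194.3, 212.8], [189.4, 140.9]]
0.85 0.004 [[98.7, 164.5], [115.0, 266.8], [161.0, 212.1], [153.7, 140.6]]
0.85 0.028 [[138.5, 164.6], [150.8, 266.8], [185.5, 212.2], [180.0, 140.6]]
0.85 0.033 [[146.8, 164.6], [158.3, 266.8], [190.6, 212.2], [185.5, 140.6]]
scene 65.5 [[228, 180], [229, 184], [242, 183], [242, 179]]Traceback (most recent call last):
  File "<stdin>", line 11, in <module>
ValueError: max() iterable argument is empty
```

```bash
python3 - <<'E'
from kin import *
from log import *
rows(p,R,[grasp(.85,-.055,.0185+.04),grasp(.85,-.037,.0185),grasp(.85,-.030,.0185)],.2,.025)
E
```

```text
[[[0.001,-0.029,0.003],[0.002,0.001,0.001],0.2],[[0.0,-0.03,0.002],[0.001,0.001,0.001],0.2],[[0.0,-0.027,0.012],[0.0,0.0,0.0],0.2],[[0.0,-0.026,0.012],[0.0,0.0,0.0],0.2],[[0.0,-0.0,0.01],[0.0,0.0,0.0],0.2]]
end [0.5488 0.0339 0.1645] 5
```

Request:
move_arm:
  motion:
    - [[0.001,-0.029,0.003],[0.002,0.001,0.001],0.2]
    - [[0,-0.03,0.002],[0.001,0.001,0.001],0.2]
    - [[0,-0.027,0.012],[0,0,0],0.2]
    - [[0,-0.026,0.012],[0,0,0],0.2]
    - [[0,0,0.01],[0,0,0],0.2]
    - [[0,0,0],[0,0,0],0.2]
    - [[0,0,0],[0,0,0],0.2]

```text
clock: 6.35
position: [0.5482, 0.034, 0.1638]
ee_rot: [0.472, 0.808, 0.304, 0.178]
ft_force: [0.3, -0.0, -0.2]
grip_width: 0.599
grasp_force: 0.0
```

```bash
python3 - <<'E'
from kin import *
from log import *
show()
P,Q=grasp(.85,0,.0185);print("in tray",tray(.85).inv().apply(p-HX).round(4),(R.inv()*Q).as_rotvec().round(4))
rows(p,R,[grasp(.85,.015,.0185)],.2,.015)
E
```

```text
6.35 q [-0.467 -0.152  0.534  2.307 -0.745  0.458  1.193] p [0.5482 0.034  0.1638] F [ 0.3 -0.  -0.2] w 0.599 gf 0.0
in tray [-0.0294  0.0001  0.0177] [-0.0009 -0.0004  0.0003]
[[[-0.0,0.0,0.02],[-0.0,-0.0,0.0],0.2],[[-0.0,0.001,0.02],[-0.001,-0.0,0.0],0.2],[[-0.0,0.0,0.019],[-0.0,-0.001,0.0],0.2]]
end [0.5742 0.0486 0.131 ] 3
```

Request:
move_arm:
  motion:
    - [[0,0,0.02],[0,0,0],0.2]
    - [[0,0.001,0.02],[-0.001,0,0],0.2]
    - [[0,0,0.019],[0,0,0],0.2]
    - [[0,0,0],[0,0,0],0.2]
    - [[0,0,0],[0,0,0],0.2]

```text
clock: 6.85
position: [0.5733, 0.0485, 0.1306]
ee_rot: [0.472, 0.808, 0.304, 0.177]
ft_force: [-0.1, -0.5, -0.5]
grip_width: 0.599
grasp_force: 0.0
```

Request:
move_arm:
  motion:
    - [[0,0,0],[0,0,0],0]
    - [[0,0,0],[0,0,0],-0.1]
    - [[0,0,0],[0,0,0],-0.2]
    - [[0,0,0],[0,0,0],-1]
    - [[0,0,0],[0,0,0],-1]
    - [[0,0,0],[0,0,0],-1]
    - [[0,0,0],[0,0,0],-1]
    - [[0,0,0],[0,0,0],-1]
  newtons: 70

```text
clock: 7.65
position: [0.5737, 0.0485, 0.1316]
ee_rot: [0.472, 0.807, 0.306, 0.178]
ft_force: [-5.7, -1.4, 10.6]
grip_width: 0.33
grasp_force: 68.2
```

```bash
python3 - <<'E'
from kin import *
from log import *
show()
P,Q=grasp(.85,0,.0185);print("in tray",tray(.85).inv().apply(p-HX).round(4),(R.inv()*Q).as_rotvec().round(4))
x,y,z=tray(.85).inv().apply(p-HX)
rows(p,R,[grasp(.85,x,z+.06),grasp(.85,-.06,.13)],-1,.02)
E
```

```text
7.65 q [-0.55  -0.018  0.603  2.29  -1.022  0.42   1.431] p [0.5737 0.0485 0.1316] F [-5.7 -1.4 10.6] w 0.33 gf 68.2
in tray [0.0142 0.0002 0.0185] [ 0.0021 -0.0007 -0.0012]
[[[-0.0,0.02,0.0],[0.001,-0.0,-0.0],-1],[[-0.0,0.02,0.0],[0.001,-0.0,-0.0],-1],[[-0.0,0.02,0.0],[0.0,-0.0,-0.001],-1],[[-0.0,0.02,0.0],[0.001,-0.001,-0.0],-1],[[-0.0,0.014,-0.02],[-0.0,0.0,-0.0],-1],[[-0.0,0.014,-0.02],[-0.0,0.0,-0.0],-1],[[-0.0,0.014,-0.02],[-0.0,0.0,-0.0],-1],[[-0.0,0.013,-0.019],[-0.0,0.0,-0.0],-1],[[-0.0,0.014,-0.02],[-0.0,0.0,-0.0],-1]]
end [0.6042 0.0656 0.2612] 9
```

Request:
move_arm:
  motion:
    - [[0,0.006,-0.002],[0,0,0],-1]
    - [[0,0.014,0],[0,0,0],-1]
    - [[0,0.02,0],[0,0,0],-1]
    - [[0,0.02,0],[0,0,0],-1]
    - [[0,0.02,0],[0,0,0],-1]
    - [[0,0.014,-0.02],[0,0,0],-1]
    - [[0,0.014,-0.02],[0,0,0],-1]
    - [[0,0.014,-0.02],[0,0,0],-1]
    - [[0,0.014,-0.02],[0,0,0],-1]
    - [[0,0.014,-0.018],[0,0,0],-1]
    - [[0,0,0],[0,0,0],-1]
    - [[0,0,0],[0,0,0],-1]

```text
clock: 8.85
position: [0.6031, 0.0656, 0.2598]
ee_rot: [0.473, 0.808, 0.304, 0.177]
ft_force: [0.4, -0.2, -3.4]
grip_width: 0.324
grasp_force: 69.5
```

```bash
python3 - <<'E'
from kin import *
from log import *
from workcell import vision
show()
ims=[]
for n in("scene","wrist"):
    c=vision.camera(n);pickle.dump(c,open(n+"3.pkl","wb"));ims.append(c["pixels"][:,:,::-1])
cv2.imwrite("pics/z3.png",np.hstack([cv2.resize(ims[0][130:250,185:345],(400,300),interpolation=cv2.INTER_CUBIC),cv2.resize(ims[1],(400,300))]))
P,Q=grasp(.85,-.06,.13,True)
h=R*Rot.from_euler('z',np.pi/2)
rows(p,R,[(P*.5+p*.5,h),(P,Q)],-1)
E
```

```text
8.85 q [-0.527 -0.154  0.492  2.088 -0.458  0.59   0.802] p [0.6031 0.0656 0.2598] F [ 0.4 -0.2 -3.4] w 0.324 gf 69.5
[[[-0.0,0.0,-0.0],[-0.0,0.0,0.182],-1],[[-0.0,0.0,-0.0],[-0.0,0.0,0.182],-1],[[-0.0,0.0,-0.0],[0.0,-0.0,0.182],-1],[[-0.0,0.0,-0.0],[0.0,0.0,0.182],-1],[[0.0,0.0,-0.0],[0.0,0.0,0.182],-1],[[0.0,0.0,-0.0],[-0.0,0.0,0.182],-1],[[0.0,0.0,-0.0],[-0.0,-0.0,0.182],-1],[[0.0,0.0,-0.0],[-0.0,-0.0,0.182],-1],[[0.0,0.0,-0.0],[-0.0,-0.0,0.181],-1],[[0.0,0.0,-0.0],[-0.0,-0.0,0.182],-1],[[0.001,0.001,-0.0],[-0.0,-0.0,0.181],-1],[[0.0,0.0,-0.0],[0.0,0.0,0.182],-1]]
[[[0.0,-0.0,-0.0],[0.0,0.0,0.182],-1],[[0.0,-0.0,-0.0],[0.0,0.0,0.182],-1],[[0.0,-0.0,-0.0],[0.0,0.0,0.182],-1],[[0.0,-0.0,-0.0],[0.0,0.0,0.182],-1],[[0.0,-0.0,-0.0],[0.0,0.0,0.181],-1],[[0.0,-0.0,-0.0],[0.0,0.0,0.182],-1],[[0.0,-0.0,-0.0],[0.0,0.001,0.181],-1],[[0.0,-0.0,-0.0],[0.0,0.0,0.182],-1],[[0.0,-0.0,-0.0],[0.001,0.0,0.181],-1],[[0.0,-0.001,-0.0],[0.0,0.001,0.182],-1]]
end [0.6045 0.0657 0.2608] 22
```

View pics/z3.png

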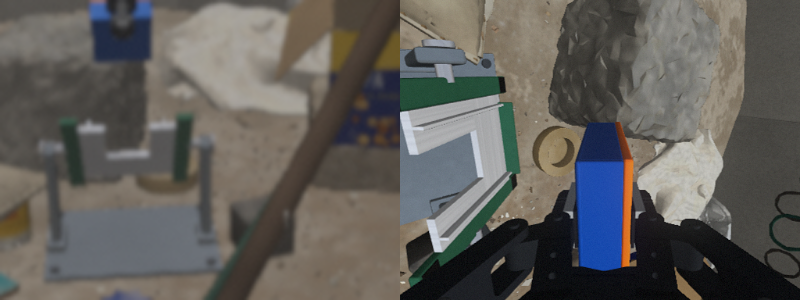

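The left crop shows the case lifted clear, and the right (wrist) crop shows it closed between the fingers at about (605,200), with the stone well beyond it.

Request:
move_arm:
  motion:
    - [[0,0,0],[0,0,0.074],-1]
    - [[0,0,0],[0,0,0.148],-1]
    - [[0,0,0],[0,0,0.148],-1]
    - [[0,0,0],[0,0,0.148],-1]
    - [[0,0,0],[0,0,0.148],-1]
    - [[0,0,0],[0,0,0.148],-1]
    - [[0,0,0],[0,0,0.148],-1]
    - [[0,0,0],[0,0,0.148],-1]
    - [[0,0,0],[0,0,0.148],-1]
    - [[0,0,0],[0,0,0.148],-1]
    - [[0,0,0],[0,0,0.148],-1]
    - [[0,0,0],[0,0,0.148],-1]

```text
clock: 10.15
position: [0.603, 0.0657, 0.2589]
ee_rot: [0.873, 0.339, 0.348, -0.051]
ft_force: [-0.8, 0.2, -2.6]
grip_width: 0.33
grasp_force: 69.4
```

Request:
move_arm:
  motion:
    - [[0,0,0],[0,0,0.148],-1]
    - [[0,0,0],[0,0,0.148],-1]
    - [[0,0,0],[0,0,0.148],-1]
    - [[0,0,0],[0,0,0.148],-1]
    - [[0,0,0],[0,0,0.148],-1]
    - [[0,0,0],[0,0,0.148],-1]
    - [[0,0,0],[0,0,0.148],-1]
    - [[0,0,0],[0,0,0.148],-1]
    - [[0,0,0],[0,0,0.148],-1]
    - [[0,0,0],[0,0,0.148],-1]
    - [[0,0,0],[0,0,0.148],-1]
    - [[0,0,0],[0,0,0.148],-1]

```text
clock: 11.35
position: [0.603, 0.0657, 0.2588]
ee_rot: [0.887, -0.3, 0.234, -0.262]
ft_force: [0.5, -0.1, -2.3]
grip_width: 0.33
grasp_force: 69.4
```

Request:
move_arm:
  motion:
    - [[0,0,0],[0,0,0.148],-1]
    - [[0,0,0],[0,0,0.148],-1]
    - [[0,0,0],[0,0,0.148],-1]
    - [[0,0,0],[0,0,0.074],-1]
    - [[0,0,0],[0,0,0],-1]
    - [[0,0,0],[0,0,0],-1]

```text
clock: 11.95
position: [0.6032, 0.0657, 0.2595]
ee_rot: [0.809, -0.471, 0.177, -0.304]
ft_force: [0.1, -0.4, -3.1]
grip_width: 0.33
grasp_force: 69.4
```

```bash
python3 - <<'E'
from kin import *
from log import *
from workcell import vision
show()
c=vision.camera("wrist");pickle.dump(c,open("wrist4.pkl","wb"))
c2=vision.camera("scene");pickle.dump(c2,open("scene4.pkl","wb"))
cv2.imwrite("pics/z4.png",np.hstack([cv2.resize(c2["pixels"][130:250,185:345,::-1],(400,300),interpolation=cv2.INTER_CUBIC),cv2.resize(c["pixels"][:,:,::-1],(400,300))]))
P,Q=grasp(.85,0,.0185,True);print("in tray",tray(.85).inv().apply(p-HX).round(4),(R.inv()*Q).as_rotvec().round(4))
E
```

```text
11.95 q [-0.186 -0.116  0.175  2.073 -0.558  0.607 -2.26 ] p [0.6032 0.0657 0.2595] F [ 0.1 -0.4 -3.1] w 0.33 gf 69.4
in tray [-0.0594  0.0007  0.1286] [0.0019 0.0015 0.0037]
```

View pics/z4.png

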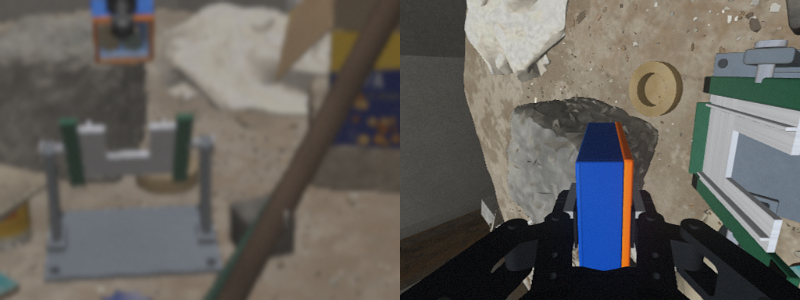

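The wrist crop shows the case still closed after the turn, and the scene crop shows it upside down with the orange lid edge lowest, at (125,55). Next I check that the tray has not moved and plan the laying.

```bash
python3 - <<'E'
from kin import *
from log import *
for f in("scene2.pkl","scene3.pkl","scene4.pkl"):
    c=pickle.load(open(f,"rb"));h=cv2.cvtColor(c["pixels"],cv2.COLOR_RGB2HSV)[165:215,200:270]
    m=cv2.inRange(h,(60,90,20),(95,255,255));n,l,s,ce=cv2.connectedComponentsWithStats(m);print(f,[(s[k].tolist(),ce[k].round(1).tolist()) for k in range(1,n) if s[k][4]>30])
rows(p,R,[grasp(.85,.011,.08,True),grasp(.85,.011,.03,True),grasp(.85,.011,.0188,True)],-1,.02)
E
```

```text
scene2.pkl []
scene3.pkl []
scene4.pkl []
[[[0.0,0.013,0.019],[0.0,0.0,0.001],-1],[[0.0,0.013,0.019],[0.0,0.0,0.001],-1],[[0.0,0.013,0.019],[0.001,0.001,0.001],-1],[[0.0,0.013,0.019],[0.0,0.0,0.001],-1],[[0.001,0.013,0.018],[0.001,0.001,0.0],-1],[[-0.0,0.022,0.0],[-0.0,-0.0,0.0],-1],[[-0.0,0.022,0.0],[-0.0,-0.0,0.0],-1],[[-0.0,0.023,0.0],[-0.0,-0.0,0.0],-1],[[-0.0,0.015,0.0],[-0.0,-0.0,0.0],-1]]
end [0.5721 0.0472 0.1342] 9
```

Request:
move_arm:
  motion:
    - [[0,0.013,0.019],[0,0,0.001],-1]
    - [[0,0.013,0.019],[0,0,0.001],-1]
    - [[0,0.013,0.019],[0.001,0.001,0.001],-1]
    - [[0,0.013,0.019],[0,0,0.001],-1]
    - [[0.001,0.013,0.018],[0.001,0.001,0],-1]
    - [[0,0.02,0],[0,0,0],-1]
    - [[0,0.02,0],[0,0,0],-1]
    - [[0,0.018,0],[0,0,0],-1]
    - [[0,0,0],[0,0,0],-1]
    - [[0,0,0],[0,0,0],-1]

```text
clock: 13.05
position: [0.5844, 0.054, 0.1471]
ee_rot: [0.807, -0.472, 0.179, -0.305]
ft_force: [1.3, -0.6, -2.6]
grip_width: 0.328
grasp_force: 69.5
```

```bash
python3 - <<'E'
from kin import *
from log import *
show()
A=[pickle.load(open(f,"rb"))["pixels"][175:208,205:262].astype(int) for f in("scene1.pkl","scene2.pkl","scene3.pkl","scene4.pkl")]
for a in A: 
    g=a.mean(2); print("left bar top rows",[int(v) for v in a[:14,5,1]],"diff bars",np.abs(a-A[3])[:,:10].mean().round(2))
x=tray(.85).inv().apply(p-HX);print(x.round(4),(R.inv()*grasp(.85,0,0,True)[1]).as_rotvec().round(4))
rows(p,R,[grasp(.85,.011,.0190,True)],-1,.006)
E
```

```text
13.05 q [-0.194 -0.005  0.224  2.24  -0.952  0.431 -1.81 ] p [0.5844 0.054  0.1471] F [ 1.3 -0.6 -2.6] w 0.328 gf 69.5
left bar top rows [67, 74, 82, 85, 76, 62, 53, 54, 54, 57, 58, 62, 75, 85] diff bars 1.97
left bar top rows [70, 75, 83, 88, 79, 63, 54, 53, 56, 57, 60, 64, 77, 87] diff bars 0.62
left bar top rows [68, 73, 83, 87, 77, 62, 53, 52, 55, 58, 59, 64, 76, 86] diff bars 1.08
left bar top rows [70, 75, 84, 88, 80, 63, 54, 54, 57, 58, 61, 64, 77, 88] diff bars 0.0
[ 0.0104 -0.0003  0.0377] [-0.0013 -0.0009 -0.0006]
[[[-0.0,0.006,0.0],[-0.0,-0.0,-0.0],-1],[[-0.0,0.006,0.0],[-0.001,-0.0,-0.0],-1],[[-0.0,0.006,0.0],[-0.0,-0.001,-0.0],-1],[[-0.0,0.007,0.001],[-0.001,-0.0,-0.001],-1]]
end [0.5726 0.0473 0.1341] 4
```

Request:
move_arm:
  motion:
    - [[0,0.007,0],[0,0,0],-1]
    - [[0,0.007,0],[0,0,0],-1]
    - [[0,0.006,0],[-0.001,0,0],-1]
    - [[0,0.004,0.001],[0,0,0],-1]
    - [[0,0,0],[0,0,0],-1]
    - [[0,0,0],[0,0,0],-1]

```text
clock: 13.65
position: [0.5727, 0.0475, 0.1342]
ee_rot: [0.808, -0.473, 0.178, -0.305]
ft_force: [-0.8, 0.0, -2.7]
grip_width: 0.328
grasp_force: 69.8
```

```bash
python3 - <<'E'
from log import *
show();print(tray(.85).inv().apply(p-HX).round(4), "F tray", tray(.85).inv().apply(o["ft_force"]).round(1))
E
```

```text
13.65 q [-0.185 -0.006  0.234  2.274 -1.015  0.425 -1.728] p [0.5727 0.0475 0.1342] F [-0.8  0.  -2.7] w 0.328 gf 69.8
[ 0.0113 -0.0001  0.0192] F tray [ 1.6  0.4 -2.3]
```

Request:
move_arm:
  motion:
    - [[0,0.001,0.002],[0,0,0],-1]
    - [[0,0,0],[0,0,0],-1]
    - [[0,0,0],[0,0,0],-0.25]
    - [[0,0,0],[0,0,0],-0.1]
    - [[0,0,0],[0,0,0],0]
    - [[0,0,0],[0,0,0],0.1]
    - [[0,0,0],[0,0,0],0.2]
    - [[0,0,0],[0,0,0],0.2]
    - [[0,0,0],[0,0,0],0.2]
    - [[0,0,0],[0,0,0],0.2]

```text
clock: 14.65
position: [0.5731, 0.0477, 0.1326]
ee_rot: [0.808, -0.473, 0.178, -0.305]
ft_force: [0.2, 0.2, -0.3]
grip_width: 0.595
grasp_force: 0.0
```

```bash
python3 - <<'E'
from kin import *
from log import *
show()
x,y,z=tray(.85).inv().apply(p-HX);print(x,y,z)
rows(p,R,[grasp(.85,-.04,z,True),grasp(.85,-.06,.13,True)],.2,.02)
E
```

```text
14.65 q [-1.850e-01 -2.000e-03  2.340e-01  2.274e+00 -1.025e+00  4.230e-01
 -1.718e+00] p [0.5731 0.0477 0.1326] F [ 0.2  0.2 -0.3] w 0.595 gf 0.0
0.012731200191028693 -0.000123640330735547 0.018481100108522414
[[[-0.0,-0.0,-0.023],[-0.0,-0.0,-0.0],0.2],[[-0.0,-0.0,-0.024],[-0.0,-0.0,-0.001],0.2],[[-0.0,-0.0,-0.023],[-0.0,-0.001,-0.0],0.2],[[-0.0,-0.025,-0.004],[-0.0,0.0,-0.0],0.2],[[-0.0,-0.025,-0.005],[-0.0,0.0,-0.0],0.2],[[-0.0,-0.025,-0.004],[-0.0,0.0,-0.0],0.2],[[-0.0,-0.025,-0.005],[-0.0,0.0,-0.0],0.2],[[-0.0,-0.024,-0.004],[-0.0,0.0,-0.0],0.2],[[-0.0,-0.025,-0.005],[-0.0,0.0,-0.0],0.2]]
end [0.6044 0.0654 0.2611] 9
```

Request:
move_arm:
  motion:
    - [[0,0,-0.023],[0,0,0],0.2]
    - [[0,0,-0.024],[0,0,0],0.2]
    - [[0,0,-0.023],[0,0,0],0.2]
    - [[0,-0.025,-0.004],[0,0,0],0.2]
    - [[0,-0.025,-0.005],[0,0,0],0.2]
    - [[0,-0.025,-0.004],[0,0,0],0.2]
    - [[0,-0.025,-0.005],[0,0,0],0.2]
    - [[0,-0.024,-0.004],[0,0,0],0.2]
    - [[0,-0.025,-0.005],[0,0,0],0.2]
    - [[0,0,0],[0,0,0],0.2]
    - [[0,0,0],[0,0,0],0.2]

```text
clock: 15.75
position: [0.604, 0.0651, 0.2604]
ee_rot: [0.808, -0.473, 0.178, -0.304]
ft_force: [0.2, 0.6, -0.0]
grip_width: 0.601
grasp_force: 0.0
```

```bash
python3 - <<'E'
from kin import *
from log import *
from workcell import vision
show()
c=vision.camera("wrist");pickle.dump(c,open("wrist5.pkl","wb"))
c2=vision.camera("scene");pickle.dump(c2,open("scene5.pkl","wb"))
cv2.imwrite("pics/z5.png",np.hstack([cv2.resize(c2["pixels"][130:250,185:345,::-1],(400,300),interpolation=cv2.INTER_CUBIC),cv2.resize(c["pixels"][:,:,::-1],(400,300))]))
for z in(.004,.033): print(z,[[round(float(v)/1.28) for v in proj(c,HX+tray(.85).apply([x,y,z]))] for x,y in((-.02,.035),(-.02,-.035),(.08,-.035),(.08,.035))])
E
```

```text
15.75 q [-0.13  -0.112  0.123  2.07  -0.57   0.609 -2.255] p [0.604  0.0651 0.2604] F [ 0.2  0.6 -0. ] w 0.601 gf 0.0
0.004 [[350, 209], [366, 130], [311, 111], [304, 166]]
0.033 [[316, 209], [329, 130], [287, 111], [281, 166]]
```

View pics/z5.png

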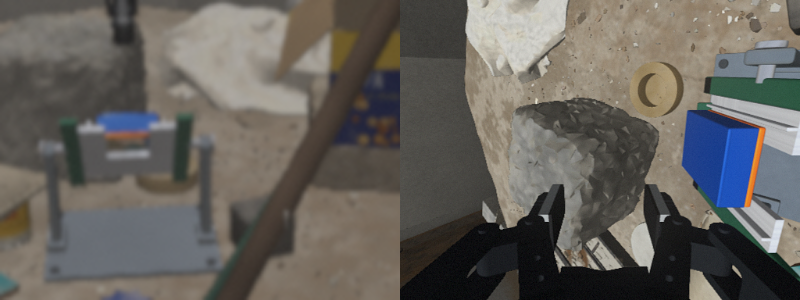

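The wrist crop shows the case upside down and closed on the tray at about (720,160). Its edges fall on the predicted at-lip positions. Next is levelling.

```bash
python3 - <<'E'
from kin import *
from log import *
q=o["joint_pos"]
def sim(q,P0,R0,wps):
    for P,Q in wps:
        n=max(1,int(np.ceil(max(np.linalg.norm(P-P0)/.05,(R0.inv()*Q).magnitude()/.149))))
        rv=(R0.inv()*Q).as_rotvec();em=0;v=0
        for k in range(1,n+1):
            qn,e=ik(q,P0+(P-P0)*k/n,R0*Rot.from_rotvec(rv*k/n),8);v=max(v,np.abs(qn-q).max());q=qn;em=max(em,e)
        print(n,P.round(3),q.round(2),"err",round(em,4),"maxstep",round(v,3));P0,R0=P,Q
pad=lambda a:HX+tray(a).apply([-.0635,-.064,.008])
U=np.array([.58,-.0,.30])
w=[(U,R*Rot.from_euler('z',-np.pi/2)),(pad(.85)+[0,0,.07],down(YAW)),(pad(.85)+[0,0,.015],down(YAW))]
sim(q,p,R,w+[(pad(0),down(YAW))])
rows(p,R,w,-1)
E
```

```text
11 [ 0.58 -0.    0.3 ] [-0.24 -0.2   0.36  2.05 -0.51  0.75 -0.64] err 0.0 maxstep 0.149
12 [ 0.554 -0.036  0.253] [-0.36  0.16  0.39  1.64 -0.06  1.35  0.55] err 0.0 maxstep 0.136
2 [ 0.554 -0.036  0.198] [-0.35  0.2   0.38  1.72 -0.08  1.24  0.56] err 0.0 maxstep 0.056
2 [ 0.53  -0.05   0.138] [-0.34  0.2   0.39  1.84 -0.09  1.11  0.59] err 0.0 maxstep 0.066
[[[0.005,0.002,-0.008],[-0.0,0.0,-0.182],-1],[[0.005,0.002,-0.008],[0.0,-0.0,-0.182],-1],[[0.005,0.003,-0.008],[-0.0,0.0,-0.182],-1],[[0.004,0.004,-0.008],[0.0,0.0,-0.182],-1],[[0.004,0.004,-0.008],[0.0,0.0,-0.182],-1],[[0.003,0.005,-0.008],[0.0,0.0,-0.182],-1],[[0.003,0.005,-0.008],[0.0,0.0,-0.182],-1],[[0.002,0.005,-0.008],[0.0,0.0,-0.182],-1],[[0.001,0.006,-0.007],[0.0,0.0,-0.181],-1],[[-0.0,0.006,-0.008],[0.0,0.0,-0.182],-1],[[-0.001,0.005,-0.007],[0.0,-0.0,-0.181],-1],[[-0.007,0.002,0.001],[0.06,-0.06,-0.159],-1]]
[[[-0.007,0.001,0.001],[0.06,-0.06,-0.159],-1],[[-0.007,0.001,0.001],[0.06,-0.06,-0.159],-1],[[-0.007,-0.0,0.002],[0.06,-0.06,-0.159],-1],[[-0.007,-0.001,0.002],[0.06,-0.06,-0.159],-1],[[-0.007,-0.002,0.003],[0.059,-0.06,-0.159],-1],[[-0.006,-0.003,0.003],[0.06,-0.06,-0.159],-1],[[-0.006,-0.003,0.003],[0.059,-0.06,-0.159],-1],[[-0.005,-0.003,0.004],[0.059,-0.06,-0.159],-1],[[-0.004,-0.004,0.004],[0.06,-0.059,-0.159],-1],[[-0.004,-0.004,0.004],[0.059,-0.06,-0.159],-1],[[-0.002,-0.005,0.005],[0.06,-0.059,-0.158],-1],[[-0.0,0.0,0.037],[-0.0,-0.0,-0.0],-1]]
[[[-0.0,0.0,0.037],[-0.0,-0.0,-0.0],-1]]
end [ 0.5534 -0.0363  0.1977] 25
```

Request:
move_arm:
  motion:
    - [[0.005,0.002,-0.008],[0,0,-0.182],-1]
    - [[0.005,0.002,-0.008],[0,0,-0.182],-1]
    - [[0.005,0.003,-0.008],[0,0,-0.182],-1]
    - [[0.004,0.004,-0.008],[0,0,-0.182],-1]
    - [[0.004,0.004,-0.008],[0,0,-0.182],-1]
    - [[0.003,0.005,-0.008],[0,0,-0.182],-1]
    - [[0.003,0.005,-0.008],[0,0,-0.182],-1]
    - [[0.002,0.005,-0.008],[0,0,-0.182],-1]
    - [[0.001,0.006,-0.007],[0,0,-0.181],-1]
    - [[0,0.006,-0.008],[0,0,-0.182],-1]
    - [[-0.001,0.005,-0.007],[0,0,-0.181],-1]
    - [[-0.007,0.002,0.001],[0.06,-0.06,-0.159],-1]

```text
clock: 17.05
position: [0.5773, -0.0026, 0.2965]
ee_rot: [0.893, 0.305, 0.319, -0.083]
ft_force: [-0.4, -1.1, 0.6]
grip_width: 0.002
grasp_force: 0.0
```

Request:
move_arm:
  motion:
    - [[-0.007,0.001,0.001],[0.06,-0.06,-0.159],-1]
    - [[-0.007,0.001,0.001],[0.06,-0.06,-0.159],-1]
    - [[-0.007,0,0.002],[0.06,-0.06,-0.159],-1]
    - [[-0.007,-0.001,0.002],[0.06,-0.06,-0.159],-1]
    - [[-0.007,-0.002,0.003],[0.06,-0.06,-0.159],-1]
    - [[-0.006,-0.003,0.003],[0.06,-0.06,-0.159],-1]
    - [[-0.006,-0.003,0.003],[0.06,-0.06,-0.159],-1]
    - [[-0.005,-0.003,0.004],[0.06,-0.06,-0.159],-1]
    - [[-0.004,-0.004,0.004],[0.06,-0.06,-0.159],-1]
    - [[-0.004,-0.004,0.004],[0.06,-0.06,-0.159],-1]
    - [[-0.002,-0.005,0.005],[0.06,-0.06,-0.159],-1]
    - [[0,0,0],[0,0,0],-1]

```text
clock: 18.25
position: [0.5537, -0.0342, 0.2529]
ee_rot: [0.502, 0.865, -0.002, -0.001]
ft_force: [-0.3, 0.1, -0.1]
grip_width: 0.003
grasp_force: 0.0
```

```bash
python3 - <<'E'
from kin import *
from log import *
show()
pad=lambda a:HX+tray(a).apply([-.0635,-.064,.008])
rows(p,R,[(pad(.85)+[0,0,.012],down(YAW))]+[(pad(a),down(YAW)) for a in np.r_[np.arange(.85,-.01,-.05),-.03]],-1)
E
```

```text
18.25 q [-0.363  0.167  0.387  1.635 -0.062  1.357  0.552] p [ 0.5537 -0.0342  0.2529] F [-0.3  0.1 -0.1] w 0.003 gf 0.0
[[[-0.001,-0.001,0.039],[-0.003,-0.0,0.004],-1],[[-0.002,-0.0,0.038],[-0.003,-0.0,0.005],-1],[[0.0,-0.0,0.016],[0.0,-0.0,-0.0],-1],[[0.0,-0.004,0.003],[0.0,-0.0,-0.0],-1],[[0.0,-0.003,0.002],[0.0,-0.0,-0.0],-1],[[0.0,-0.003,0.003],[0.0,-0.0,-0.0],-1],[[0.0,-0.003,0.003],[0.0,-0.0,-0.0],-1],[[0.0,-0.003,0.003],[0.0,-0.0,-0.0],-1],[[0.0,-0.003,0.004],[0.0,-0.0,-0.0],-1],[[0.0,-0.002,0.003],[0.0,-0.0,-0.0],-1],[[0.0,-0.003,0.003],[0.0,-0.0,-0.0],-1],[[0.0,-0.002,0.004],[0.0,-0.0,-0.0],-1]]
[[[0.0,-0.002,0.004],[0.0,-0.0,-0.0],-1],[[0.0,-0.002,0.004],[0.0,-0.0,-0.0],-1],[[0.0,-0.002,0.004],[0.0,-0.0,-0.0],-1],[[0.0,-0.001,0.004],[0.0,-0.0,-0.0],-1],[[0.0,-0.001,0.004],[0.0,-0.0,-0.0],-1],[[0.0,-0.001,0.004],[0.0,-0.0,-0.0],-1],[[0.0,-0.001,0.004],[0.0,-0.0,-0.0],-1],[[0.0,-0.001,0.004],[0.0,-0.0,-0.0],-1],[[0.0,-0.0,0.003],[0.0,-0.0,-0.0],-1]]
end [ 0.5298 -0.0502  0.1359] 21
```

Request:
move_arm:
  motion:
    - [[-0.001,0,0.039],[-0.003,0,0.004],-1]
    - [[-0.002,0,0.038],[-0.003,0,0.005],-1]
    - [[0,0,0.008],[0,0,0],-1]
    - [[0,0,0.008],[0,0,0],-1]
    - [[0,-0.004,0.003],[0,0,0],-1]
    - [[0,-0.003,0.002],[0,0,0],-1]
    - [[0,-0.003,0.003],[0,0,0],-1]
    - [[0,-0.003,0.003],[0,0,0],-1]
    - [[0,-0.003,0.003],[0,0,0],-1]
    - [[0,-0.003,0.004],[0,0,0],-1]
    - [[0,-0.002,0.003],[0,0,0],-1]
    - [[0,-0.003,0.003],[0,0,0],-1]

```text
clock: 19.45
position: [0.542, -0.0459, 0.1693]
ee_rot: [0.507, 0.862, 0.004, 0.003]
ft_force: [5.0, 2.7, 4.1]
grip_width: -0.0
grasp_force: 3.5
```

Request:
move_arm:
  motion:
    - [[0,-0.002,0.004],[0,0,0],-1]
    - [[0,-0.002,0.004],[0,0,0],-1]
    - [[0,-0.002,0.004],[0,0,0],-1]
    - [[0,-0.002,0.004],[0,0,0],-1]
    - [[0,-0.001,0.004],[0,0,0],-1]
    - [[0,-0.001,0.004],[0,0,0],-1]
    - [[0,-0.001,0.004],[0,0,0],-1]
    - [[0,-0.001,0.004],[0,0,0],-1]
    - [[0,-0.001,0.003],[0,0,0],-1]
    - [[0,0,0.003],[0,0,0],-1]
    - [[0,0,0],[0,0,0],-1]
    - [[0,0,0],[0,0,0],-1]

```text
clock: 20.65
position: [0.5323, -0.0514, 0.1399]
ee_rot: [0.507, 0.862, 0.002, 0.002]
ft_force: [-1.8, 0.7, 6.5]
grip_width: 0.005
grasp_force: 3.5
```

```bash
python3 - <<'E'
from log import *
show();print(HX+tray(0).apply([-.0635,-.064,.008]))
E
```

```text
20.65 q [-0.334  0.205  0.389  1.839 -0.089  1.108  0.593] p [ 0.5323 -0.0514  0.1399] F [-1.8  0.7  6.5] w 0.005 gf 3.5
[ 0.52968474 -0.05002704  0.138     ]
```

Request:
move_arm:
  motion:
    - [[0,0,0.003],[0,0,0],-1]
    - [[0,0,0.002],[0,0,0],-1]
    - [[0,0,0],[0,0,0],-1]
    - [[0,0,0],[0,0,0],-1]

```text
clock: 21.05
position: [0.532, -0.0517, 0.1358]
ee_rot: [0.507, 0.862, 0.002, 0.002]
ft_force: [-1.5, -0.8, 5.6]
grip_width: -0.0
grasp_force: 3.1
```

Request:
move_arm:
  motion:
    - [[0,0,0.003],[0,0,0],-1]
    - [[0,0,0],[0,0,0],-1]
    - [[0,0,0],[0,0,0],-1]

```text
clock: 21.35
position: [0.5322, -0.0517, 0.1341]
ee_rot: [0.507, 0.862, 0.002, 0.002]
ft_force: [-4.1, 0.0, 10.6]
grip_width: 0.0
grasp_force: 5.5
```

Request:
move_arm:
  motion:
    - [[0,0,0.003],[0,0,0],-1]
    - [[0,0,0],[0,0,0],-1]
    - [[0,0,0],[0,0,0],-1]

```text
clock: 21.65
position: [0.5324, -0.0517, 0.1338]
ee_rot: [0.508, 0.862, 0.003, 0.002]
ft_force: [-13.2, 0.7, 33.0]
grip_width: 0.002
grasp_force: 16.2
```

Request:
move_arm:
  motion:
    - [[0,0,-0.02],[0,0,0],-1]
    - [[0,0,-0.06],[0,0,0],-1]
    - [[0,0,-0.06],[0,0,0],-1]
    - [[0.02,-0.05,-0.03],[0,0,0],-1]
    - [[0.03,-0.05,-0.02],[0,0,0],-1]
    - [[0.05,-0.03,0],[0,0,0],-1]
    - [[0.06,0,0],[0,0,0],-1]
    - [[0.06,0,0],[0,0,0],-1]
    - [[0.06,0,0],[0,0,0],-1]
    - [[0,0,0],[0,0,0],-1]
    - [[0,0,0],[0,0,0],-1]

```text
clock: 22.75
position: [0.3436, 0.0849, 0.2726]
ee_rot: [0.506, 0.862, 0.002, 0.002]
ft_force: [-0.0, -0.5, -0.4]
grip_width: -0.002
grasp_force: 0.0
```

```bash
python3 - <<'E'
from log import *
from workcell import vision
show()
c=vision.camera("top");c2=vision.camera("scene");pickle.dump((c,c2),open("end.pkl","wb"))
a=c["pixels"][130:250,185:345,::-1];b=c2["pixels"][160:250,190:310,::-1]
cv2.imwrite("pics/z6.png",np.hstack([cv2.resize(a,(400,300),interpolation=cv2.INTER_CUBIC),cv2.resize(b,(400,300),interpolation=cv2.INTER_CUBIC)]))
E
```

```text
22.75 q [-0.497 -0.318  0.099  2.026  0.032  1.427  0.101] p [0.3436 0.0849 0.2726] F [-0.  -0.5 -0.4] w -0.002 gf 0.0
```

View pics/z6.png

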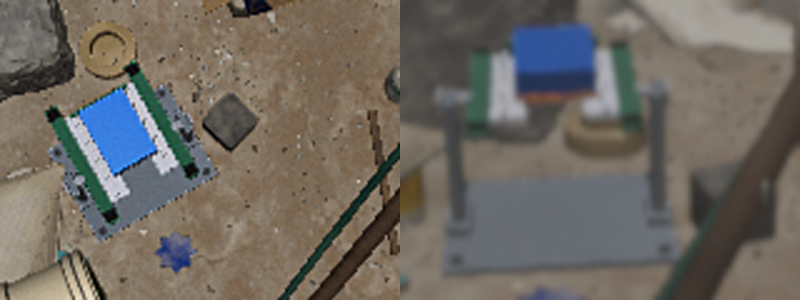

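The views show the tray level with the case upside down and closed, from about (80,105) to (155,160) at the lip, and the bystanders in place. The last push met the level stop at 33 N, and the arm is now clear.

```bash
python3 - <<'E'
from h import *
import pickle
c=pickle.load(open("end.pkl","rb"))[0];h=cv2.cvtColor(c["pixels"],cv2.COLOR_RGB2HSV)
m=cv2.inRange(h,(100,120,120),(125,255,255));m[:155]=0;m[210:]=0;m[:,:205]=0;m[:,265:]=0
cn=max(cv2.findContours(m,0,2)[0],key=cv2.contourArea);r=cv2.minAreaRect(cn)
X=tray(0).inv().apply(onz(c,*r[0],.163)-HX);print(r,X)
from workcell import order
if abs(X[0]-.028)<.008 and abs(X[1])<.01: print(order.hand_in())
E
```

```text
((231.43846130371094, 181.8922882080078), (28.527986526489258, 20.21765899658203), 60.2551155090332) [ 0.0305935  -0.00219993  0.033     ]
the job is handed in; nothing more can be done
None
```

The job is handed in: the case was turned over and lies closed and upside down against the lip on the level tray. Measured in the last image, it sits 30.6 mm from the hinge and 2.2 mm off centre. No bystander appears to have moved, and the clock was at about 23 s.

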